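Stir the deburring tumbler's beads

TASK

Stir up the beads in the tumbler's open tub and then cover it: take the stirring paddle out of its fork and, with the blade let down in the gap beside the beads, close to the tub's floor, stir round the tub in wide circles, two or three turns or more, until every bead has clearly shifted from where it lay. Then hang the paddle back in its fork by its collar, and only then take the lid from the rubber mat and seat it properly on the tub. Keep all the beads in the tub and your fingers off them, and leave the oil tin and the wrench where they are.

Things in the scene. Friction and masses are not known exactly. Their poses are not given: they have to be found in the camera images.
- tumbler: Round open steel tub on a grey motor drum (bench deburring tumbler), bolted to the bench; origin at the centre of its underside, z up. Outer diameter 162 mm, foot flange 184 mm, rim at z = 115 mm, mouth and inside 149 mm across, flat inner floor at z = 50 mm. A small black switch box is on its -x side.
- tub_floor (a point): Centre of the tub's flat inner floor (50 mm above the bench), axes as the tumbler's. The vertical wall stands 74.5 mm from here.
- lid: Loose aluminium lid, at first lying on the mat, 0.28-0.46 kg: plate 174 mm across; under it a boss 136 mm across, 10 mm deep, that drops inside the tub's mouth; on top a central upright black knob, 28 mm diameter, 42 mm tall. Origin at the centre of the boss's underside, z up: plate z = 10 to 15 mm, knob z = 15 to 57 mm. Origin is 105 mm above the bench when seated, 4 mm on the mat.
- mat: Thin square black rubber mat, 190 x 190 x 4 mm, fixed on the bench to one side of the tumbler (left or right); origin at the centre of its underside.
- fork (a point): Stirrer's resting place: middle of the slot of a steel fork on a fixed stand at the tumbler's other side, at the prongs' top face, 155 mm above the bench. Slot 22 mm wide along this frame's x, open towards -x (prongs end at -28 mm), closed at x = +22 mm. Prongs 8 mm thick. Post 44 mm behind (+x); nothing rises above the prongs. Stand yaw within 0.4 rad.
- stirrer: Steel stirring paddle, 0.18-0.29 kg, hanging in the fork by a round collar (44 mm across, 6 mm thick). Origin at the centre of the collar's underside, z up: square wooden handle 26 x 26 mm, z = 6 to 76 mm, faces along x and y, yaw nearly the fork's; rod 14 mm diameter below; flat blade 8 mm (x) by 24 mm (y), z = -90 to -130 mm, wider than the slot: slide the rod out and in at the slot's open end.
- stirrer_tip (a point): Bottom end of the stirrer's blade, 130 mm below the underside of the collar.
- oil_tin: Bystander: upright plain aluminium oil tin, 68 mm diameter, about 100 mm tall; origin at the centre of its underside.
- wrench: Bystander: steel wrench 180 mm long, lying on the bench beyond the tumbler; origin under its middle, x along it.
- parts_tray: Bystander: fixed grey tray of small parts, 90 x 130 x 40 mm; origin at the centre of its underside.
- bead0: One of eight identical loose chunky terracotta-brown ceramic beads in the open tub: cylinder of 25 mm diameter, 20 mm tall, 24 g, at first standing on the tub floor, where the eight crowd one side and leave a gap at the other (the blade has room to go down there, not on top of a bead); origin at its middle (10 mm above the floor when standing).
- bead1: One of eight identical loose chunky terracotta-brown ceramic beads in the open tub: cylinder of 25 mm diameter, 20 mm tall, 24 g, at first standing on the tub floor, where the eight crowd one side and leave a gap at the other (the blade has room to go down there, not on top of a bead); origin at its middle (10 mm above the floor when standing).
- bead2: One of eight identical loose chunky terracotta-brown ceramic beads in the open tub: cylinder of 25 mm diameter, 20 mm tall, 24 g, at first standing on the tub floor, where the eight crowd one side and leave a gap at the other (the blade has room to go down there, not on top of a bead); origin at its middle (10 mm above the floor when standing).
- bead3: One of eight identical loose chunky terracotta-brown ceramic beads in the open tub: cylinder of 25 mm diameter, 20 mm tall, 24 g, at first standing on the tub floor, where the eight crowd one side and leave a gap at the other (the blade has room to go down there, not on top of a bead); origin at its middle (10 mm above the floor when standing).
- bead4: One of eight identical loose chunky terracotta-brown ceramic beads in the open tub: cylinder of 25 mm diameter, 20 mm tall, 24 g, at first standing on the tub floor, where the eight crowd one side and leave a gap at the other (the blade has room to go down there, not on top of a bead); origin at its middle (10 mm above the floor when standing).
- bead5: One of eight identical loose chunky terracotta-brown ceramic beads in the open tub: cylinder of 25 mm diameter, 20 mm tall, 24 g, at first standing on the tub floor, where the eight crowd one side and leave a gap at the other (the blade has room to go down there, not on top of a bead); origin at its middle (10 mm above the floor when standing).
- bead6: One of eight identical loose chunky terracotta-brown ceramic beads in the open tub: cylinder of 25 mm diameter, 20 mm tall, 24 g, at first standing on the tub floor, where the eight crowd one side and leave a gap at the other (the blade has room to go down there, not on top of a bead); origin at its middle (10 mm above the floor when standing).
- bead7: One of eight identical loose chunky terracotta-brown ceramic beads in the open tub: cylinder of 25 mm diameter, 20 mm tall, 24 g, at first standing on the tub floor, where the eight crowd one side and leave a gap at the other (the blade has room to go down there, not on top of a bead); origin at its middle (10 mm above the floor when standing).
Mind the look-alikes: they are no part of the job. There is more than one size of the stirrer; the job needs the smaller. Of the things that look like the lid, the larger one is meant.

How it is judged:
By the outcome, as a careful person would: the job done as asked, in the order asked, and still so for the second after the job is handed in, with the robot touching nothing.
It also fails if it takes over 72 s, if anything falls off the work surface, if the arm or the gripper's body presses on something with over 40 N, if the wrist force passes 120 N, or if a joint passes its speed limit or range.

ROBOT

A 6-joint arm with a two-finger parallel gripper is mounted at the origin on the work surface. World frame = base frame: x ahead of the robot, y to its left, z up, the work surface at z = 0. Lengths are in m, angles in rad, forces in N, time in s.
With the tool pointing down it reaches from about 0.35 to 0.85 m from the base axis. Payload 8.1 kg.
Tool frame: the origin (TCP) lies on the mounting face of the last link; the fingertips stand 186 mm ahead of it and the grasp point (between the pads) lies 167 mm ahead of it; z points along the fingers, y is the line along which they close (so a half turn about z gives the same grasp; the last joint's range is limited). The gripper opens to 93 mm and grips with 3 to 60 N. Pads are 15 mm wide; open, the fingers measure 128 mm over their backs; the gripper's body (75 mm by 188 mm) begins 65 mm behind the grasp point.
Start: joints at [1.144, 0.13, 1.488, -0, 1.523, -0.085], TCP at [0.201, 0.565, 0.405] pointing down, gripper open.
Joint ranges: [-2.96, 2.96], [-0.89, 2.26], [0.02, 2.5], [-1.34, 4.48], [0, 2.73], [-2.66, 2.66]. Speed limits (rad/s): [2.39, 2.39, 2.79, 3.14, 3.14, 3.14].

INTERFACE

Orientations are given as a rotation vector (axis times angle).
In Python, from plant import read_state, read_camera, camera_params, close_job gives the robot as it stands. The module is installed in compiled form; this text tells all that it offers.
- The arm moves only by the tool servo_tool, never from a script. Its argument "increments" is a list of rows, each an object with "slide": the shift along the tool's x, y, z in mm, a list of three; "dr": the turn, a rotation vector about the tool's x, y, z in rad, a list of three; "jaw": the closure, from 0 (fully open) to 1 (shut). In form: [{"slide": [x, y, z], "dr": [ax, ay, az], "jaw": jaw}, ...]. A call has 1 to 20 rows; each row is the pose to reach, as a shift and turn from the pose commanded when the call began, along the tool's axes at that moment; what a row does not reach only later rows make up. A row lasts 1/10 s, in which the tool goes at most 50 mm and 8.59 degrees, less where a joint would pass 70% of its speed; a pose out of reach is approached as far as the arm can. A call with a gripper value outside its range is refused whole. The fingers move at their own pace and stop on an object; "force" is the grip in N (left out, the last holds). Time passes only in rows, so rows that repeat a pose let the fingers close. It gives the time, the measured TCP pose, the force, the opening and the grip force at its end, in the units of the state.
- read_state(): the state, without advancing time (a new reading comes with each control period).
- read_camera(name): name is "side" or "top" or "wrist"; returns (picture, depth): 400x640x3 uint8, red, green, blue; 400x640 float32, m along the optical axis (not along the pixel's ray), 0 where there is no reading.
- camera_params(name): a dict with "fx", "fy", "cx", "cy" (pixels), "rvec" (rotation vector, rad) and "tvec" (3), from world to camera coordinates, as OpenCV has them. Camera axes: x right, y down, z forward; pixel columns grow to the right and rows downward; lengths in m; the calibration is good to about 2 mm. A picture is of the moment at which its call begins: read the wrist's pose just before it. camera_params takes no time and is no camera call; for the wrist camera it gives the pose at the moment of the call.
- close_job(): hands the job in; it is judged then, once.
The state is a dict: "t": time; "q": joint angles; "dq": joint speeds; "joint_torque": joint torques, N m; "tool_pos": TCP position; "orientation": TCP orientation; "force": force on the tool from outside, world axes, zero at the start; "wrist_torque": the same for the moment, N m; "opening": finger opening in m; "gripper_force": force on a finger pad.
Only numpy, scipy, OpenCV 4.12 (cv2) and the standard library are available. Lean on these libraries where they do the work, as an engineer would, in place of code of your own. Each camera call takes 0.05 s, during which the arm holds its last target. There are 200 camera calls.

## Working session

There is one attempt and no reset: what is moved stays moved. The work goes in short steps, Python scripts to look and compute and a tool call to move; the robot and the scene stay as the last step left them, time stands still between calls to the robot, and variables do not carry over. Pictures are saved under pics/ and viewed, at most 10 in all, crops included, and the job is handed in when it is done.

Besides the shell and the picture viewer there is one more tool, called after "Request:" as a command line: name --argument value ..., lists and objects as JSON in quotes. servo_tool: Moves the arm, as the interface text tells. Its arguments: {"type":"object","properties":{"increments":{"type":"array"},"force":{"type":"number"}},"required":["increments"]}

```bash
mkdir -p pics; cat > h.py <<'E'
import numpy as np, cv2
from plant import read_state, read_camera, camera_params
from scipy.spatial.transform import Rotation as R
def cloud(name, save=None):
    p=camera_params(name); im,d=read_camera(name)
    if save: cv2.imwrite(save, im[:,:,::-1])
    v,u=np.mgrid[0:400,0:640]
    c=np.stack([(u-p['cx'])/p['fx']*d,(v-p['cy'])/p['fy']*d,d],-1)
    Rm=R.from_rotvec(np.array(p['rvec']).ravel()).as_matrix()
    w=(c-np.array(p['tvec']).ravel())@Rm
    w[d<=0]=np.nan
    return im,w
E
python3 - <<'E'
from h import *
for n in ['side','top']:
    im,w=cloud(n,f'pics/{n}0.png'); np.savez(n+'0.npz',im=im,w=w)
print(read_state())
a=cv2.imread('pics/top0.png')
E
```

```text
{'t': 0.1, 'q': array([ 1.14358237e+00,  1.31112893e-01,  1.48918844e+00, -1.51058609e-05,
        1.52301040e+00, -8.54141763e-02]), 'dq': array([-3.94758880e-05, -9.65856203e-04, -3.40648743e-03, -2.55178992e-04,
       -7.59107337e-04,  5.94155982e-04]), 'joint_torque': array([ 1.36354563e-03, -5.61342931e+01, -4.93095195e+01,  7.69932009e-02,
        2.93748861e-02,  1.13570763e-05]), 'tool_pos': array([0.20101196, 0.56510276, 0.40376589]), 'orientation': array([-5.34215180e-01, -3.09541035e+00,  2.61776894e-03]), 'force': array([ 0.45308283, -0.60403424, -0.88296157]), 'wrist_torque': array([-0.0227681 ,  0.02921122, -0.02818141]), 'gripper_force': 0.0, 'opening': 0.09314145101948959}
```

View pics/top0.png

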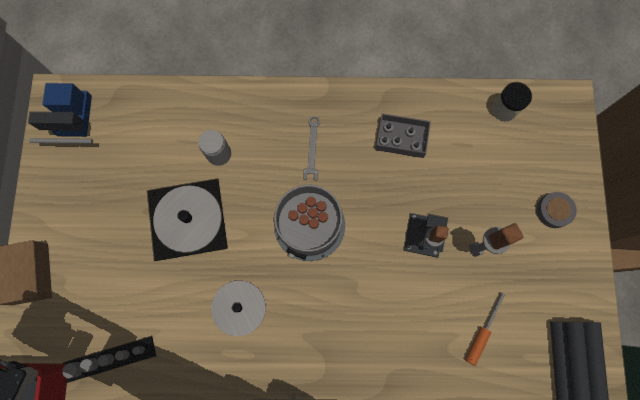

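View pics/side0.png

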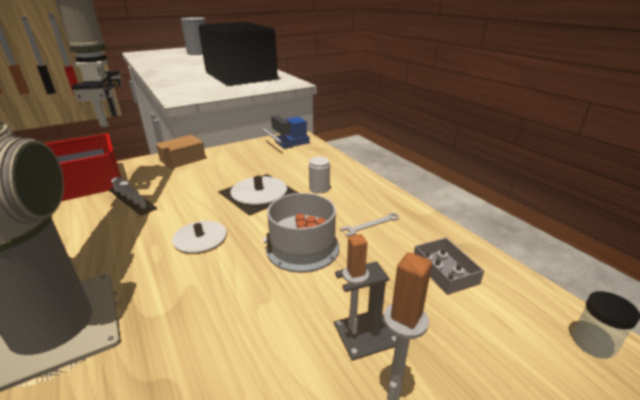

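Top view: stirrer candidates are the fork paddle (437,235) and a bigger one on another stand (505,238). I choose the fork one, which is smaller. Lid candidates are the one on the mat (187,218) and a smaller one on the bare bench (238,308). I choose the mat one. Tub is at about (309,221), with the beads at its upper side and the gap at the lower side.

```bash
python3 - <<'E'
from h import *
D=np.load('top0.npz'); im,w=D['im'],D['w']; S=np.load('side0.npz'); ws=S['w']; ims=S['im']
p=camera_params('top');print({k:np.round(np.ravel(v),3) for k,v in p.items()})
def box(n,W,u0,u1,v0,v1,zl,zh,m=None):
    q=W[v0:v1,u0:u1]; ok=(q[...,2]>zl)&(q[...,2]<zh)
    if m is not None: ok&=m[v0:v1,u0:u1]
    P=q[ok]
    if len(P)<4: print(n,len(P));return
    (c,r)=cv2.minEnclosingCircle(P[:,:2].astype(np.float32)); rr=cv2.minAreaRect(P[:,:2].astype(np.float32))
    print(n,len(P),'mean',P.mean(0).round(4),'circ',np.round(c,4),round(r,4),'rect',np.round(rr[0],4),np.round(rr[1],4),round(rr[2],1))
    return P
def brown(im):
    h=cv2.cvtColor(im,cv2.COLOR_RGB2HSV); return (h[...,1]>110)&((h[...,0]<14))
b,bs=brown(im),brown(ims)
box('rim',w,265,355,175,270,.105,.125)
box('lidplate',w,145,230,175,265,.012,.026)
box('knob',w,165,205,195,240,.045,.075)
box('fork',w,400,450,205,262,.145,.158)
box('forkS',ws,330,390,255,300,.135,.158)
box('collar',w,400,460,205,262,.158,.170)
box('handle',w,425,455,222,250,.19,.26)
box('handleS',ws,340,372,230,280,.17,.25,bs)
box('collarS',ws,335,380,260,285,.156,.166)
P=box('handletop',w,425,455,222,250,.222,.24)
box('beads',w,280,340,190,235,.055,.09,b)
box('tin',w,195,235,125,170,.09,.11)
q=ims[225:400,320:440]; 
c1=cv2.resize(im[200:260,395:525],None,fx=6,fy=6,interpolation=cv2.INTER_CUBIC)
c2=cv2.resize(q,(600,875))[:]
c2=cv2.resize(ims[225:345,320:440],None,fx=3,fy=3,interpolation=cv2.INTER_CUBIC)
o=np.zeros((600,780,3),np.uint8);o[:360]=c1
c3=cv2.resize(im[180:265,270:350],None,fx=2.8,fy=2.8,interpolation=cv2.INTER_CUBIC);o[360:360+c3.shape[0],:c3.shape[1]]=c3[:240]
c2=cv2.resize(ims[225:345,320:440],(240,240));o[360:,400:640]=c2
cv2.imwrite('pics/crop.png',o[:,:,::-1])
E
```

```text
{'fx': array([498.702]), 'fy': array([498.702]), 'cx': array([323.737]), 'cy': array([204.705]), 'rvec': array([ 2.118, -2.092,  0.225]), 'tvec': array([-0.071,  0.576,  1.179])}
rim 531 mean [ 0.5373 -0.0251  0.1154] circ [ 0.5351 -0.0262] 0.0813 rect [ 0.5348 -0.0261] [0.1603 0.1604] 72.8
lidplate 3327 mean [0.5461 0.2872 0.0205] circ [0.5601 0.2953] 0.1021 rect [0.548 0.288] [0.175  0.1852] 13.4
knob 113 mean [0.5461 0.2856 0.0609] circ [0.5475 0.2864] 0.0143 rect [0.5473 0.287 ] [0.0264 0.026 ] 43.2
fork 247 mean [ 0.5056 -0.3153  0.1553] circ [ 0.4951 -0.3176] 0.0446 rect [ 0.496 -0.317] [0.0467 0.0799] 79.2
forkS 640 mean [ 0.4969 -0.3273  0.1536] circ [ 0.4933 -0.3195] 0.0452 rect [ 0.4933 -0.3188] [0.0469 0.0806] 78.9
collar 214 mean [ 0.4924 -0.3112  0.1614] circ [ 0.4957 -0.317 ] 0.0449 rect [ 0.4959 -0.3162] [0.0451 0.079 ] 78.8
handle 217 mean [ 0.4829 -0.3111  0.2245] circ [ 0.4852 -0.3142] 0.0167 rect [ 0.4848 -0.3142] [0.0267 0.0261] 77.9
handleS 601 mean [ 0.4772 -0.323   0.2066] circ [ 0.4817 -0.3174] 0.015 rect [ 0.48  -0.317] [0.0268 0.0226] 85.5
collarS 257 mean [ 0.4792 -0.3239  0.1603] circ [ 0.4978 -0.3161] 0.0366 rect [ 0.4965 -0.3208] [0.0442 0.071 ] 79.0
handletop 155 mean [ 0.4844 -0.313   0.2319] circ [ 0.485  -0.3139] 0.0161 rect [ 0.4849 -0.3143] [0.0266 0.0261] 78.7
beads 563 mean [ 0.5545 -0.0297  0.071 ] circ [ 0.555  -0.0247] 0.0477 rect [ 0.5516 -0.0303] [0.0705 0.0906] 39.7
tin 535 mean [0.7241 0.2185 0.1007] circ [0.7254 0.2188] 0.0335 rect [0.7251 0.2202] [0.0642 0.0638] 11.9
```

View pics/crop.png

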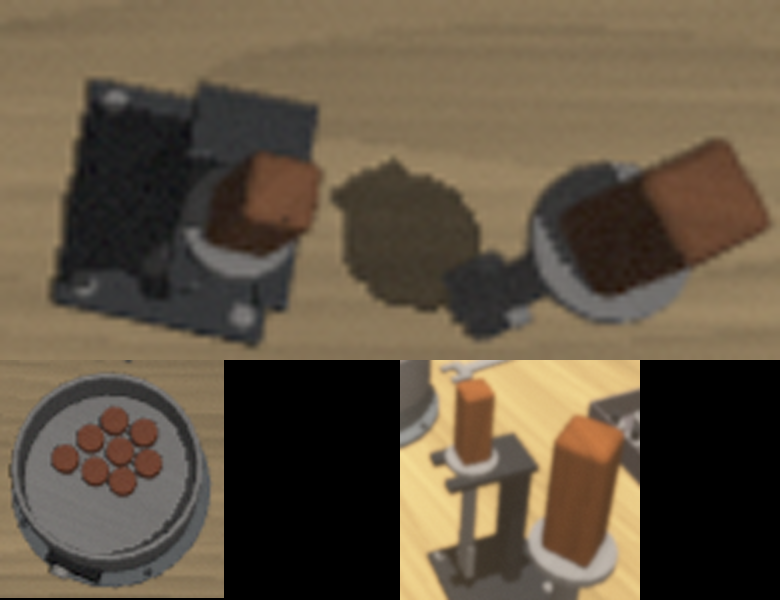

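```bash
cat > go.py <<'E'
# go.py x y z yawdeg : grasp-point target (world), yaw of tool y; prints slide mm/dr from last commanded pose
import sys,json,os,numpy as np
f='cmd.json'
c=json.load(open(f)) if os.path.exists(f) else [.201,.565,.405-.167,70.4]
def basis(yaw):
    a=np.radians(yaw); y=np.array([np.cos(a),np.sin(a),0]); z=np.array([0,0,-1.]); return np.array([np.cross(y,z),y,z])
B=basis(c[3])
def rel(t):
    return np.round(B@(np.array(t[:3])-c[:3])*1000,1).tolist(), round(float(-np.radians(t[3]-c[3])),3)
if __name__=='__main__':
    for a in sys.argv[1:]:
        t=[float(v) for v in a.split(',')]; print(t,*rel(t))
    json.dump(t,open(f,'w'))
E
python3 - <<'E'
from h import *
D=np.load('top0.npz'); im,w=D['im'],D['w']
h=cv2.cvtColor(im,cv2.COLOR_RGB2HSV)
m=((h[...,1]>110)&(h[...,0]<14)&(w[...,2]>.05)&(w[...,2]<.09)).astype(np.uint8)
m[:, :270]=0;m[:,350:]=0
big=cv2.resize(m*255,None,fx=6,fy=6,interpolation=cv2.INTER_CUBIC)
g=cv2.distanceTransform((big>127).astype(np.uint8),cv2.DIST_L2,5)
n,l,s,c=cv2.connectedComponentsWithStats((g>0.65*g.max()).astype(np.uint8))
for k in range(1,n):
    u,v=c[k]/6; P=w[int(round(v)),int(round(u))]; print(P.round(4),(P[:2]-[.535,-.026]).round(4))
big=w[215:265,470:530]; print('big stirrer max z',np.nanmax(big[...,2]),big[big[...,2]>np.nanmax(big[...,2])-.01].mean(0))
E
python3 go.py .485,-.314,.28,-11.3
```

```text
[ 0.5822 -0.0319  0.0674] [ 0.0472 -0.0059]
[ 0.5713 -0.057   0.0724] [ 0.0363 -0.031 ]
[ 0.5658 -0.0102  0.0717] [0.0308 0.0158]
[ 0.5534 -0.0375  0.0725] [ 0.0184 -0.0115]
[0.5486 0.0118 0.0684] [0.0136 0.0378]
[ 0.5436 -0.0623  0.0729] [ 0.0086 -0.0363]
[ 0.5354 -0.0158  0.0738] [0.0004 0.0102]
big stirrer max z 0.2873639489302751 [ 0.47455777 -0.44310039  0.28327631]
[0.485, -0.314, 0.28, -11.3] [-562.4, -732.8, -42.0] 1.426
```

Request:
servo_tool --increments '[{"slide": [-562.4, -732.8, -42], "dr": [0, 0, 1.426], "jaw": 0}, {"slide": [-562.4, -732.8, -42], "dr": [0, 0, 1.426], "jaw": 0}, {"slide": [-562.4, -732.8, -42], "dr": [0, 0, 1.426], "jaw": 0}, {"slide": [-562.4, -732.8, -42], "dr": [0, 0, 1.426], "jaw": 0}, {"slide": [-562.4, -732.8, -42], "dr": [0, 0, 1.426], "jaw": 0}, {"slide": [-562.4, -732.8, -42], "dr": [0, 0, 1.426], "jaw": 0}, {"slide": [-562.4, -732.8, -42], "dr": [0, 0, 1.426], "jaw": 0}, {"slide": [-562.4, -732.8, -42], "dr": [0, 0, 1.426], "jaw": 0}, {"slide": [-562.4, -732.8, -42], "dr": [0, 0, 1.426], "jaw": 0}, {"slide": [-562.4, -732.8, -42], "dr": [0, 0, 1.426], "jaw": 0}, {"slide": [-562.4, -732.8, -42], "dr": [0, 0, 1.426], "jaw": 0}, {"slide": [-562.4, -732.8, -42], "dr": [0, 0, 1.426], "jaw": 0}, {"slide": [-562.4, -732.8, -42], "dr": [0, 0, 1.426], "jaw": 0}, {"slide": [-562.4, -732.8, -42], "dr": [0, 0, 1.426], "jaw": 0}, {"slide": [-562.4, -732.8, -42], "dr": [0, 0, 1.426], "jaw": 0}, {"slide": [-562.4, -732.8, -42], "dr": [0, 0, 1.426], "jaw": 0}, {"slide": [-562.4, -732.8, -42], "dr": [0, 0, 1.426], "jaw": 0}, {"slide": [-562.4, -732.8, -42], "dr": [0, 0, 1.426], "jaw": 0}, {"slide": [-562.4, -732.8, -42], "dr": [0, 0, 1.426], "jaw": 0}, {"slide": [-562.4, -732.8, -42], "dr": [0, 0, 1.426], "jaw": 0}]'

```text
t: 2.1
tool_pos: [0.4853, -0.3166, 0.4454]
orientation: [-2.431, -1.987, 0.001]
force: [-0.2, 0.8, -0.3]
opening: 0.0932
gripper_force: 0.0
```

```bash
python3 - <<'E'
from h import *
s=read_state();print(s['tool_pos'].round(4),s['dq'].round(4))
im,w=cloud('wrist','pics/w1.png')
s=read_state();print(s['tool_pos'].round(4))
for lo,hi in [(.222,.24),(.156,.17),(.145,.158)]:
    P=w[(w[...,2]>lo)&(w[...,2]<hi)&(abs(w[...,0]-.49)<.06)&(abs(w[...,1]+.314)<.05)]
    r=cv2.minAreaRect(P[:,:2].astype(np.float32)); print(len(P),np.round(P.mean(0),4),np.round(r[0],4),np.round(r[1],4),r[2])
E
python3 go.py .485,-.314,.205,-11.3
```

```text
[ 0.4853 -0.3166  0.4454] [ 0.0475 -0.0555  0.059   0.0185  0.0171  0.0313]
[ 0.4852 -0.3149  0.4455]
1622 [ 0.4839 -0.3123  0.2305] [ 0.4837 -0.3134] [0.0254 0.0261] 79.25704193115234
1151 [ 0.4917 -0.3084  0.1599] [ 0.4939 -0.3161] [0.0454 0.0785] 78.40184020996094
2612 [ 0.5066 -0.3161  0.1551] [ 0.4942 -0.3166] [0.046  0.0801] 78.6563720703125
[0.485, -0.314, 0.205, -11.3] [0.0, 0.0, 75.0] -0.0
```

View pics/w1.png

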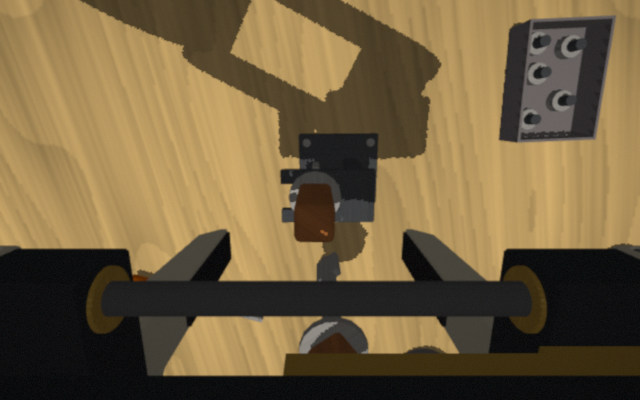

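The handle is at (315,212), centred between the fingers. The big stirrer is at the lower edge (335,340), clear of the gripper. Descending and gripping.

Request:
servo_tool --increments '[{"slide": [0, 0, 25], "dr": [0, 0, 0], "jaw": 0}, {"slide": [0, 0, 50], "dr": [0, 0, 0], "jaw": 0}, {"slide": [0, 0, 75], "dr": [0, 0, 0], "jaw": 0}, {"slide": [0, 0, 75], "dr": [0, 0, 0], "jaw": 0}, {"slide": [0, 0, 75], "dr": [0, 0, 0], "jaw": 0}, {"slide": [0, 0, 75], "dr": [0, 0, 0], "jaw": 1}, {"slide": [0, 0, 75], "dr": [0, 0, 0], "jaw": 1}, {"slide": [0, 0, 75], "dr": [0, 0, 0], "jaw": 1}, {"slide": [0, 0, 75], "dr": [0, 0, 0], "jaw": 1}, {"slide": [0, 0, 75], "dr": [0, 0, 0], "jaw": 1}, {"slide": [0, 0, 75], "dr": [0, 0, 0], "jaw": 1}, {"slide": [0, 0, 75], "dr": [0, 0, 0], "jaw": 1}, {"slide": [0, 0, 75], "dr": [0, 0, 0], "jaw": 1}, {"slide": [0, 0, 75], "dr": [0, 0, 0], "jaw": 1}, {"slide": [0, 0, 75], "dr": [0, 0, 0], "jaw": 1}]' --force 45

```text
t: 3.65
tool_pos: [0.4853, -0.3136, 0.3717]
orientation: [-2.429, -1.992, 0.0]
force: [-0.4, 0.1, 0.3]
opening: 0.0258
gripper_force: 45.0
```

```bash
python3 -c "
from h import *
s=read_state();print(s['tool_pos'].round(4),s['opening'],s['gripper_force'],s['force'])"
# lift 4mm, slide out 90 along fork -x, up to z tip clear: then over tub
cp cmd.json grasp.json
python3 - <<'E'
from go import *
a=np.radians(-11.3); e=np.array([np.cos(a),np.sin(a)])
p=np.array([.485,-.314])-0.09*e
print(p)
E
```

```text
[ 0.4853 -0.3136  0.3717] 0.0258059485858979 44.985907673835754 [-0.35242396  0.05521511  0.34425314]
[ 0.39674468 -0.29636485]
```

Request:
servo_tool --increments '[{"slide": [0, 0, -4], "dr": [0, 0, 0], "jaw": 1}, {"slide": [0, 0, -6], "dr": [0, 0, 0], "jaw": 1}, {"slide": [0, 0, -6], "dr": [0, 0, 0], "jaw": 1}, {"slide": [0, -12, -6], "dr": [0, 0, 0], "jaw": 1}, {"slide": [0, -30, -6], "dr": [0, 0, 0], "jaw": 1}, {"slide": [0, -50, -6], "dr": [0, 0, 0], "jaw": 1}, {"slide": [0, -70, -6], "dr": [0, 0, 0], "jaw": 1}, {"slide": [0, -90, -6], "dr": [0, 0, 0], "jaw": 1}, {"slide": [0, -90, -6], "dr": [0, 0, 0], "jaw": 1}, {"slide": [0, -90, -30], "dr": [0, 0, 0], "jaw": 1}, {"slide": [0, -90, -70], "dr": [0, 0, 0], "jaw": 1}, {"slide": [0, -90, -115], "dr": [0, 0, 0], "jaw": 1}, {"slide": [0, -90, -115], "dr": [0, 0, 0], "jaw": 1}, {"slide": [0, -90, -115], "dr": [0, 0, 0], "jaw": 1}]'

```text
t: 5.05
tool_pos: [0.3976, -0.2962, 0.4879]
orientation: [2.427, 1.99, 0.001]
force: [-0.3, -0.1, -3.4]
opening: 0.0259
gripper_force: 45.0
```

```bash
python3 - <<'E'
import json;json.dump([.39675,-.29636,.32,-11.3],open('cmd.json','w'))
from h import *
s=read_state();print(s['tool_pos'].round(4),s['opening'],s['force'].round(2))
E
python3 go.py .49,-.026,.32,-11.3
python3 go.py .49,-.026,.237,-11.3
cat cmd.json
```

```text
[ 0.3976 -0.2962  0.4879] 0.02585759863801831 [-0.32 -0.1  -3.38]
[0.49, -0.026, 0.32, -11.3] [283.4, 38.5, 0.0] -0.0
[0.49, -0.026, 0.237, -11.3] [0.0, 0.0, 83.0] -0.0
[0.49, -0.026, 0.237, -11.3]
```

Request:
servo_tool --increments '[{"slide": [30, 4, 0], "dr": [0, 0, 0], "jaw": 1}, {"slide": [75, 10, 0], "dr": [0, 0, 0], "jaw": 1}, {"slide": [120, 16, 0], "dr": [0, 0, 0], "jaw": 1}, {"slide": [165, 22, 0], "dr": [0, 0, 0], "jaw": 1}, {"slide": [210, 28, 0], "dr": [0, 0, 0], "jaw": 1}, {"slide": [250, 34, 0], "dr": [0, 0, 0], "jaw": 1}, {"slide": [283.4, 38.5, 0], "dr": [0, 0, 0], "jaw": 1}, {"slide": [283.4, 38.5, 0], "dr": [0, 0, 0], "jaw": 1}, {"slide": [283.4, 38.5, 0], "dr": [0, 0, 0], "jaw": 1}, {"slide": [283.4, 38.5, 0], "dr": [0, 0, 0], "jaw": 1}]'

```text
t: 6.05
tool_pos: [0.4901, -0.0263, 0.4854]
orientation: [-2.429, -1.991, 0.003]
force: [0.2, -0.1, -1.9]
opening: 0.0256
gripper_force: 45.0
```

```bash
python3 - <<'E'
from h import *
s=read_state();print(s['tool_pos'].round(4),s['opening'],s['force'].round(2))
im,w=cloud('side')
im2,w2=cloud('wrist')
P=w[(w[...,2]>.1)&(w[...,2]<.3)&(abs(w[...,0]-.49)<.03)&(abs(w[...,1]+.026)<.03)]
for lo,hi in [(.1,.14),(.12,.145),(.15,.18),(.19,.205),(.205,.24)]:
    Q=P[(P[:,2]>lo)&(P[:,2]<hi)]
    if len(Q): print(lo,hi,len(Q),Q.mean(0).round(4),Q.min(0).round(4),Q.max(0).round(4))
c=cv2.resize(im[120:290,220:400],None,fx=2.4,fy=2.4,interpolation=cv2.INTER_CUBIC)
c2=cv2.resize(im2,(350,219)); o=np.zeros((408,790,3),np.uint8); o[:c.shape[0],:c.shape[1]]=c; o[:219,440:]=c2
cv2.imwrite('pics/tub.png',o[:,:,::-1])
E
```

```text
[ 0.4901 -0.0263  0.4854] 0.025596567877482518 [ 0.18 -0.13 -1.88]
0.1 0.14 2 [ 0.4744 -0.0216  0.1271] [ 0.4611 -0.0405  0.1144] [ 0.4878 -0.0026  0.1398]
0.12 0.145 10 [ 0.485  -0.0383  0.1423] [ 0.4824 -0.0416  0.1398] [ 0.4883 -0.031   0.1448]
0.15 0.18 78 [ 0.4852 -0.036   0.166 ] [ 0.481  -0.0427  0.1507] [ 0.4937 -0.0267  0.1788]
0.19 0.205 38 [ 0.4861 -0.0333  0.1976] [ 0.4813 -0.0375  0.1904] [ 0.4926 -0.0281  0.2046]
0.205 0.24 96 [ 0.4865 -0.033   0.2228] [ 0.481  -0.0378  0.2057] [ 0.4947 -0.0265  0.2398]
```

View pics/tub.png

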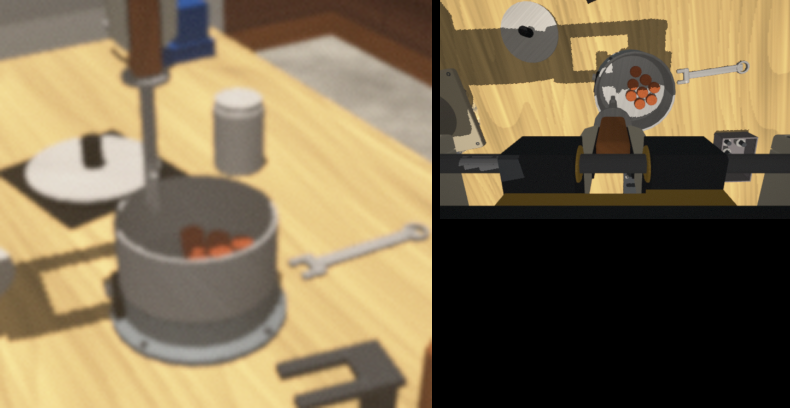

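The paddle hangs plumb over the near gap at (155,200), with the beads at the far side (190-250,240). Descending and computing the circle rows.

Request:
servo_tool --increments '[{"slide": [0, 0, 15], "dr": [0, 0, 0], "jaw": 1}, {"slide": [0, 0, 30], "dr": [0, 0, 0], "jaw": 1}, {"slide": [0, 0, 45], "dr": [0, 0, 0], "jaw": 1}, {"slide": [0, 0, 60], "dr": [0, 0, 0], "jaw": 1}, {"slide": [0, 0, 70], "dr": [0, 0, 0], "jaw": 1}, {"slide": [0, 0, 78], "dr": [0, 0, 0], "jaw": 1}, {"slide": [0, 0, 83], "dr": [0, 0, 0], "jaw": 1}, {"slide": [0, 0, 83], "dr": [0, 0, 0], "jaw": 1}, {"slide": [0, 0, 83], "dr": [0, 0, 0], "jaw": 1}]'

```text
t: 7.05
tool_pos: [0.4904, -0.0256, 0.4042]
orientation: [2.429, 1.992, 0.001]
force: [-0.2, 0.2, -2.6]
opening: 0.0255
gripper_force: 45.0
```

```bash
cat > circ.py <<'E'
import sys; from go import *
# start angle, end angle, r0, r1, n
a0,a1,r0,r1,n=[float(v) for v in sys.argv[1:]]; n=int(n)
pt=lambda a,r: np.array([.535+r*np.cos(np.radians(a)),-.026+r*np.sin(np.radians(a)),0])
s=pt(a0,r0)
print([np.round(B@(pt(a0+(a1-a0)*k/n,r0+(r1-r0)*k/n)-s)*1000).astype(int)[:2].tolist() for k in range(1,n+1)])
E
python3 circ.py 180 360 .045 .045 20; python3 circ.py 0 180 .045 .048 20
python3 -c "
from h import *
s=read_state();print(s['tool_pos'].round(4),s['force'].round(2))"
```

```text
[[-7, 2], [-13, 5], [-19, 9], [-24, 14], [-29, 19], [-32, 25], [-35, 32], [-36, 39], [-36, 46], [-35, 53], [-33, 60], [-30, 66], [-26, 72], [-22, 77], [-16, 82], [-10, 85], [-3, 87], [4, 89], [11, 89], [18, 88]]
[[7, -2], [13, -5], [19, -8], [25, -13], [29, -19], [33, -25], [36, -32], [37, -39], [37, -46], [37, -53], [35, -60], [32, -67], [28, -73], [23, -79], [17, -83], [11, -87], [4, -90], [-3, -92], [-11, -92], [-18, -91]]
[ 0.4904 -0.0256  0.4042] [-0.17  0.16 -2.6 ]
```

Request:
servo_tool --increments '[{"slide": [-7, 2, 2], "dr": [0, 0, 0], "jaw": 1}, {"slide": [-13, 5, 2], "dr": [0, 0, 0], "jaw": 1}, {"slide": [-19, 9, 2], "dr": [0, 0, 0], "jaw": 1}, {"slide": [-24, 14, 2], "dr": [0, 0, 0], "jaw": 1}, {"slide": [-29, 19, 2], "dr": [0, 0, 0], "jaw": 1}, {"slide": [-32, 25, 2], "dr": [0, 0, 0], "jaw": 1}, {"slide": [-35, 32, 2], "dr": [0, 0, 0], "jaw": 1}, {"slide": [-36, 39, 2], "dr": [0, 0, 0], "jaw": 1}, {"slide": [-36, 46, 2], "dr": [0, 0, 0], "jaw": 1}, {"slide": [-35, 53, 2], "dr": [0, 0, 0], "jaw": 1}, {"slide": [-33, 60, 2], "dr": [0, 0, 0], "jaw": 1}, {"slide": [-30, 66, 2], "dr": [0, 0, 0], "jaw": 1}, {"slide": [-26, 72, 2], "dr": [0, 0, 0], "jaw": 1}, {"slide": [-22, 77, 2], "dr": [0, 0, 0], "jaw": 1}, {"slide": [-16, 82, 2], "dr": [0, 0, 0], "jaw": 1}, {"slide": [-10, 85, 2], "dr": [0, 0, 0], "jaw": 1}, {"slide": [-3, 87, 2], "dr": [0, 0, 0], "jaw": 1}, {"slide": [4, 89, 2], "dr": [0, 0, 0], "jaw": 1}, {"slide": [11, 89, 2], "dr": [0, 0, 0], "jaw": 1}, {"slide": [18, 88, 2], "dr": [0, 0, 0], "jaw": 1}]'

```text
t: 9.05
tool_pos: [0.5804, -0.0245, 0.4019]
orientation: [2.429, 1.992, 0.001]
force: [0.1, -0.2, -3.1]
opening: 0.0257
gripper_force: 45.0
```

Request:
servo_tool --increments '[{"slide": [7, -2, 0], "dr": [0, 0, 0], "jaw": 1}, {"slide": [13, -5, 0], "dr": [0, 0, 0], "jaw": 1}, {"slide": [19, -8, 0], "dr": [0, 0, 0], "jaw": 1}, {"slide": [25, -13, 0], "dr": [0, 0, 0], "jaw": 1}, {"slide": [29, -19, 0], "dr": [0, 0, 0], "jaw": 1}, {"slide": [33, -25, 0], "dr": [0, 0, 0], "jaw": 1}, {"slide": [36, -32, 0], "dr": [0, 0, 0], "jaw": 1}, {"slide": [37, -39, 0], "dr": [0, 0, 0], "jaw": 1}, {"slide": [37, -46, 0], "dr": [0, 0, 0], "jaw": 1}, {"slide": [37, -53, 0], "dr": [0, 0, 0], "jaw": 1}, {"slide": [35, -60, 0], "dr": [0, 0, 0], "jaw": 1}, {"slide": [32, -67, 0], "dr": [0, 0, 0], "jaw": 1}, {"slide": [28, -73, 0], "dr": [0, 0, 0], "jaw": 1}, {"slide": [23, -79, 0], "dr": [0, 0, 0], "jaw": 1}, {"slide": [17, -83, 0], "dr": [0, 0, 0], "jaw": 1}, {"slide": [11, -87, 0], "dr": [0, 0, 0], "jaw": 1}, {"slide": [4, -90, 0], "dr": [0, 0, 0], "jaw": 1}, {"slide": [-3, -92, 0], "dr": [0, 0, 0], "jaw": 1}, {"slide": [-11, -92, 0], "dr": [0, 0, 0], "jaw": 1}, {"slide": [-18, -91, 0], "dr": [0, 0, 0], "jaw": 1}]'

```text
t: 11.05
tool_pos: [0.4887, -0.0255, 0.4042]
orientation: [2.424, 1.988, 0.011]
force: [11.0, 0.1, -1.3]
opening: 0.0285
gripper_force: 44.7
```

```bash
cat > look.py <<'E'
import sys; from h import *
s=read_state();print(s['tool_pos'].round(4),s['opening'].round(4),s['force'].round(2))
im,w=cloud('side'); im2,w2=cloud('wrist'); im3,w3=cloud('top')
c=cv2.resize(im[120:290,220:400],None,fx=2.2,fy=2.2,interpolation=cv2.INTER_CUBIC)
c3=cv2.resize(im3[170:275,255:365],None,fx=3,fy=3,interpolation=cv2.INTER_CUBIC)
o=np.zeros((600,780,3),np.uint8); o[:c.shape[0],:c.shape[1]]=c; o[:c3.shape[0],420:420+c3.shape[1]]=c3
x=cv2.resize(im2[60:260,200:500],(330,220)); o[380:600,:330]=x
cv2.imwrite(sys.argv[1],o[:,:,::-1])
E
python3 look.py pics/l1.png; python3 circ.py 180 360 .048 .048 20;python3 circ.py 0 180 .048 .048 20; python3 circ.py 180 360 .048 .03 14;python3 circ.py 0 180 .03 .03 14
```

```text
[[-7, 2], [-14, 5], [-20, 9], [-26, 15], [-31, 20], [-34, 27], [-37, 34], [-38, 41], [-39, 49], [-38, 56], [-36, 64], [-32, 71], [-28, 77], [-23, 82], [-17, 87], [-11, 91], [-4, 93], [4, 95], [11, 95], [19, 94]]
[[7, -2], [14, -5], [20, -9], [26, -15], [31, -20], [34, -27], [37, -34], [38, -41], [39, -49], [38, -56], [36, -64], [32, -71], [28, -77], [23, -82], [17, -87], [11, -91], [4, -93], [-4, -95], [-11, -95], [-19, -94]]
[[-10, 4], [-18, 11], [-24, 19], [-29, 27], [-31, 37], [-31, 46], [-29, 55], [-25, 63], [-20, 69], [-13, 74], [-6, 77], [1, 79], [9, 78], [15, 76]]
[[6, -2], [12, -5], [17, -10], [21, -16], [23, -22], [24, -29], [24, -35], [21, -42], [18, -47], [13, -52], [8, -56], [2, -58], [-5, -59], [-12, -59]]Traceback (most recent call last):
  File "look.py", line 2, in <module>
    s=read_state();print(s['tool_pos'].round(4),s['opening'].round(4),s['force'].round(2))
                                                ^^^^^^^^^^^^^^^^^^
AttributeError: 'float' object has no attribute 'round'
```

```bash
sed -i "s/s\['opening'\].round(4)/s['opening']/" look.py; python3 look.py pics/l1.png
```

```text
[ 0.4887 -0.0255  0.4042] 0.028497702552370708 [10.98  0.15 -1.31]
```

View pics/l1.png

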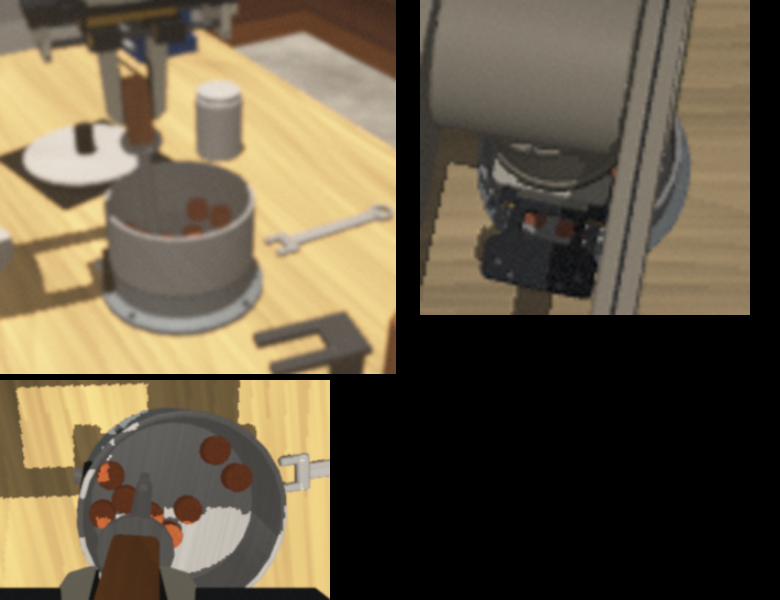

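One bead is wedged between blade and wall (11 N, opening 28.5 mm). The beads are otherwise well spread. I'll ease inward and go on at a smaller radius.

Request:
servo_tool --increments '[{"slide": [1, 6, 0], "dr": [0, 0, 0], "jaw": 1}, {"slide": [2, 12, 0], "dr": [0, 0, 0], "jaw": 1}, {"slide": [2, 12, 0], "dr": [0, 0, 0], "jaw": 1}, {"slide": [2, 12, 0], "dr": [0, 0, 0], "jaw": 1}]'

```text
t: 11.6
tool_pos: [0.5004, -0.0259, 0.4031]
orientation: [2.426, 1.989, 0.006]
force: [6.6, -1.6, -1.6]
opening: 0.0263
gripper_force: 44.8
```

```bash
python3 - <<'E'
import json;json.dump([.499,-.026,.235,-11.3],open('cmd.json','w'))
E
python3 circ.py 180 360 .036 .036 18;python3 circ.py 0 180 .036 .036 18
python3 -c "
from h import *
s=read_state();print(s['tool_pos'].round(4),s['force'].round(2),s['wrist_torque'].round(2),s['opening'])"
```

```text
[[-6, 2], [-12, 5], [-17, 8], [-21, 13], [-25, 18], [-27, 24], [-29, 30], [-29, 36], [-28, 42], [-26, 48], [-24, 54], [-20, 59], [-15, 63], [-10, 67], [-4, 69], [2, 71], [8, 71], [14, 71]]
[[6, -2], [12, -5], [17, -8], [21, -13], [25, -18], [27, -24], [29, -30], [29, -36], [28, -42], [26, -48], [24, -54], [20, -59], [15, -63], [10, -67], [4, -69], [-2, -71], [-8, -71], [-14, -71]]
[ 0.5004 -0.0259  0.4031] [ 6.59 -1.64 -1.64] [-0.49 -2.12 -0.11] 0.026261951293534057
```

Request:
servo_tool --increments '[{"slide": [-6, 2, 0], "dr": [0, 0, 0], "jaw": 1}, {"slide": [-12, 5, 0], "dr": [0, 0, 0], "jaw": 1}, {"slide": [-17, 8, 0], "dr": [0, 0, 0], "jaw": 1}, {"slide": [-21, 13, 0], "dr": [0, 0, 0], "jaw": 1}, {"slide": [-25, 18, 0], "dr": [0, 0, 0], "jaw": 1}, {"slide": [-27, 24, 0], "dr": [0, 0, 0], "jaw": 1}, {"slide": [-29, 30, 0], "dr": [0, 0, 0], "jaw": 1}, {"slide": [-29, 36, 0], "dr": [0, 0, 0], "jaw": 1}, {"slide": [-28, 42, 0], "dr": [0, 0, 0], "jaw": 1}, {"slide": [-26, 48, 0], "dr": [0, 0, 0], "jaw": 1}, {"slide": [-24, 54, 0], "dr": [0, 0, 0], "jaw": 1}, {"slide": [-20, 59, 0], "dr": [0, 0, 0], "jaw": 1}, {"slide": [-15, 63, 0], "dr": [0, 0, 0], "jaw": 1}, {"slide": [-10, 67, 0], "dr": [0, 0, 0], "jaw": 1}, {"slide": [-4, 69, 0], "dr": [0, 0, 0], "jaw": 1}, {"slide": [2, 71, 0], "dr": [0, 0, 0], "jaw": 1}, {"slide": [8, 71, 0], "dr": [0, 0, 0], "jaw": 1}, {"slide": [14, 71, 0], "dr": [0, 0, 0], "jaw": 1}]'

```text
t: 13.4
tool_pos: [0.5717, -0.0256, 0.4019]
orientation: [2.429, 1.991, -0.003]
force: [-3.4, -4.3, 1.2]
opening: 0.0255
gripper_force: 45.0
```

Request:
servo_tool --increments '[{"slide": [6, -2, 0], "dr": [0, 0, 0], "jaw": 1}, {"slide": [12, -5, 0], "dr": [0, 0, 0], "jaw": 1}, {"slide": [17, -8, 0], "dr": [0, 0, 0], "jaw": 1}, {"slide": [21, -13, 0], "dr": [0, 0, 0], "jaw": 1}, {"slide": [25, -18, 0], "dr": [0, 0, 0], "jaw": 1}, {"slide": [27, -24, 0], "dr": [0, 0, 0], "jaw": 1}, {"slide": [29, -30, 0], "dr": [0, 0, 0], "jaw": 1}, {"slide": [29, -36, 0], "dr": [0, 0, 0], "jaw": 1}, {"slide": [28, -42, 0], "dr": [0, 0, 0], "jaw": 1}, {"slide": [26, -48, 0], "dr": [0, 0, 0], "jaw": 1}, {"slide": [24, -54, 0], "dr": [0, 0, 0], "jaw": 1}, {"slide": [20, -59, 0], "dr": [0, 0, 0], "jaw": 1}, {"slide": [15, -63, 0], "dr": [0, 0, 0], "jaw": 1}, {"slide": [10, -67, 0], "dr": [0, 0, 0], "jaw": 1}, {"slide": [4, -69, 0], "dr": [0, 0, 0], "jaw": 1}, {"slide": [-2, -71, 0], "dr": [0, 0, 0], "jaw": 1}, {"slide": [-8, -71, 0], "dr": [0, 0, 0], "jaw": 1}, {"slide": [-14, -71, 0], "dr": [0, 0, 0], "jaw": 1}]'

```text
t: 15.2
tool_pos: [0.4995, -0.026, 0.4018]
orientation: [2.429, 1.992, 0.0]
force: [0.6, 0.8, -2.6]
opening: 0.0257
gripper_force: 45.0
```

Clean. Two more turns.

Request:
servo_tool --increments '[{"slide": [-6, 2, 0], "dr": [0, 0, 0], "jaw": 1}, {"slide": [-12, 5, 0], "dr": [0, 0, 0], "jaw": 1}, {"slide": [-17, 8, 0], "dr": [0, 0, 0], "jaw": 1}, {"slide": [-21, 13, 0], "dr": [0, 0, 0], "jaw": 1}, {"slide": [-25, 18, 0], "dr": [0, 0, 0], "jaw": 1}, {"slide": [-27, 24, 0], "dr": [0, 0, 0], "jaw": 1}, {"slide": [-29, 30, 0], "dr": [0, 0, 0], "jaw": 1}, {"slide": [-29, 36, 0], "dr": [0, 0, 0], "jaw": 1}, {"slide": [-28, 42, 0], "dr": [0, 0, 0], "jaw": 1}, {"slide": [-26, 48, 0], "dr": [0, 0, 0], "jaw": 1}, {"slide": [-24, 54, 0], "dr": [0, 0, 0], "jaw": 1}, {"slide": [-20, 59, 0], "dr": [0, 0, 0], "jaw": 1}, {"slide": [-15, 63, 0], "dr": [0, 0, 0], "jaw": 1}, {"slide": [-10, 67, 0], "dr": [0, 0, 0], "jaw": 1}, {"slide": [-4, 69, 0], "dr": [0, 0, 0], "jaw": 1}, {"slide": [2, 71, 0], "dr": [0, 0, 0], "jaw": 1}, {"slide": [8, 71, 0], "dr": [0, 0, 0], "jaw": 1}, {"slide": [14, 71, 0], "dr": [0, 0, 0], "jaw": 1}]'

```text
t: 17.0
tool_pos: [0.572, -0.025, 0.4018]
orientation: [2.429, 1.992, 0.0]
force: [0.2, -0.2, -2.3]
opening: 0.0258
gripper_force: 45.0
```

Request:
servo_tool --increments '[{"slide": [6, -2, 0], "dr": [0, 0, 0], "jaw": 1}, {"slide": [12, -5, 0], "dr": [0, 0, 0], "jaw": 1}, {"slide": [17, -8, 0], "dr": [0, 0, 0], "jaw": 1}, {"slide": [21, -13, 0], "dr": [0, 0, 0], "jaw": 1}, {"slide": [25, -18, 0], "dr": [0, 0, 0], "jaw": 1}, {"slide": [27, -24, 0], "dr": [0, 0, 0], "jaw": 1}, {"slide": [29, -30, 0], "dr": [0, 0, 0], "jaw": 1}, {"slide": [29, -36, 0], "dr": [0, 0, 0], "jaw": 1}, {"slide": [28, -42, 0], "dr": [0, 0, 0], "jaw": 1}, {"slide": [26, -48, 0], "dr": [0, 0, 0], "jaw": 1}, {"slide": [24, -54, 0], "dr": [0, 0, 0], "jaw": 1}, {"slide": [20, -59, 0], "dr": [0, 0, 0], "jaw": 1}, {"slide": [15, -63, 0], "dr": [0, 0, 0], "jaw": 1}, {"slide": [10, -67, 0], "dr": [0, 0, 0], "jaw": 1}, {"slide": [4, -69, 0], "dr": [0, 0, 0], "jaw": 1}, {"slide": [-2, -71, 0], "dr": [0, 0, 0], "jaw": 1}, {"slide": [-8, -71, 0], "dr": [0, 0, 0], "jaw": 1}, {"slide": [-14, -71, 0], "dr": [0, 0, 0], "jaw": 1}]'

```text
t: 18.8
tool_pos: [0.4995, -0.026, 0.4018]
orientation: [2.429, 1.992, 0.0]
force: [-0.6, 0.2, -2.2]
opening: 0.0256
gripper_force: 45.0
```

Request:
servo_tool --increments '[{"slide": [-6, 2, 0], "dr": [0, 0, 0], "jaw": 1}, {"slide": [-12, 5, 0], "dr": [0, 0, 0], "jaw": 1}, {"slide": [-17, 8, 0], "dr": [0, 0, 0], "jaw": 1}, {"slide": [-21, 13, 0], "dr": [0, 0, 0], "jaw": 1}, {"slide": [-25, 18, 0], "dr": [0, 0, 0], "jaw": 1}, {"slide": [-27, 24, 0], "dr": [0, 0, 0], "jaw": 1}, {"slide": [-29, 30, 0], "dr": [0, 0, 0], "jaw": 1}, {"slide": [-29, 36, 0], "dr": [0, 0, 0], "jaw": 1}, {"slide": [-28, 42, 0], "dr": [0, 0, 0], "jaw": 1}, {"slide": [-26, 48, 0], "dr": [0, 0, 0], "jaw": 1}, {"slide": [-24, 54, 0], "dr": [0, 0, 0], "jaw": 1}, {"slide": [-20, 59, 0], "dr": [0, 0, 0], "jaw": 1}, {"slide": [-15, 63, 0], "dr": [0, 0, 0], "jaw": 1}, {"slide": [-10, 67, 0], "dr": [0, 0, 0], "jaw": 1}, {"slide": [-4, 69, 0], "dr": [0, 0, 0], "jaw": 1}, {"slide": [2, 71, 0], "dr": [0, 0, 0], "jaw": 1}, {"slide": [8, 71, 0], "dr": [0, 0, 0], "jaw": 1}, {"slide": [14, 71, 0], "dr": [0, 0, 0], "jaw": 1}]'

```text
t: 20.6
tool_pos: [0.5719, -0.025, 0.4017]
orientation: [-2.429, -1.992, 0.0]
force: [0.5, 0.0, -2.9]
opening: 0.0256
gripper_force: 45.0
```

Request:
servo_tool --increments '[{"slide": [6, -2, 0], "dr": [0, 0, 0], "jaw": 1}, {"slide": [12, -5, 0], "dr": [0, 0, 0], "jaw": 1}, {"slide": [17, -8, 0], "dr": [0, 0, 0], "jaw": 1}, {"slide": [21, -13, 0], "dr": [0, 0, 0], "jaw": 1}, {"slide": [25, -18, 0], "dr": [0, 0, 0], "jaw": 1}, {"slide": [27, -24, 0], "dr": [0, 0, 0], "jaw": 1}, {"slide": [29, -30, 0], "dr": [0, 0, 0], "jaw": 1}, {"slide": [29, -36, 0], "dr": [0, 0, 0], "jaw": 1}, {"slide": [28, -42, 0], "dr": [0, 0, 0], "jaw": 1}, {"slide": [26, -48, 0], "dr": [0, 0, 0], "jaw": 1}, {"slide": [24, -54, 0], "dr": [0, 0, 0], "jaw": 1}, {"slide": [20, -59, 0], "dr": [0, 0, 0], "jaw": 1}, {"slide": [15, -63, 0], "dr": [0, 0, 0], "jaw": 1}, {"slide": [10, -67, 0], "dr": [0, 0, 0], "jaw": 1}, {"slide": [4, -69, 0], "dr": [0, 0, 0], "jaw": 1}, {"slide": [-2, -71, 0], "dr": [0, 0, 0], "jaw": 1}, {"slide": [-8, -71, 0], "dr": [0, 0, 0], "jaw": 1}, {"slide": [-14, -71, 0], "dr": [0, 0, 0], "jaw": 1}]'

```text
t: 22.4
tool_pos: [0.4995, -0.026, 0.4018]
orientation: [2.429, 1.992, 0.0]
force: [0.5, 0.6, -2.6]
opening: 0.0258
gripper_force: 45.0
```

Request:
servo_tool --increments '[{"slide": [0, 0, -20], "dr": [0, 0, 0], "jaw": 1}, {"slide": [0, 0, -45], "dr": [0, 0, 0], "jaw": 1}, {"slide": [0, 0, -70], "dr": [0, 0, 0], "jaw": 1}, {"slide": [0, 0, -95], "dr": [0, 0, 0], "jaw": 1}, {"slide": [0, 0, -95], "dr": [0, 0, 0], "jaw": 1}, {"slide": [0, 0, -95], "dr": [0, 0, 0], "jaw": 1}]'

```text
t: 23.0
tool_pos: [0.4997, -0.0257, 0.4964]
orientation: [2.429, 1.992, 0.001]
force: [-0.4, -0.1, -3.2]
opening: 0.0261
gripper_force: 45.0
```

```bash
python3 - <<'E'
import json;json.dump([.499,-.026,.33,-11.3],open('cmd.json','w'))
from h import *
im,w=cloud('side'); im2,w2=cloud('wrist'); s=read_state(); print(s['tool_pos'].round(4),s['t'])
gx,gy=s['tool_pos'][:2]
P=w[(w[...,2]>.14)&(w[...,2]<.3)&(abs(w[...,0]-gx)<.03)&(abs(w[...,1]-gy)<.03)]
for lo,hi in [(.15,.17),(.17,.19),(.2,.22),(.22,.24),(.245,.265),(.265,.275),(.275,.285),(.285,.3)]:
    Q=P[(P[:,2]>lo)&(P[:,2]<hi)]
    if len(Q): print(lo,hi,len(Q),(Q.mean(0)-[gx,gy,0]).round(4),(Q.min(0)-[gx,gy,0]).round(4),(Q.max(0)-[gx,gy,0]).round(4))
c=cv2.resize(im[90:290,240:400],None,fx=2.5,fy=2.5,interpolation=cv2.INTER_CUBIC)
o=np.zeros((500,800,3),np.uint8); o[:,:400]=c; o[:250,400:]=cv2.resize(im2,(400,250)); cv2.imwrite('pics/l2.png',o[:,:,::-1])
E
python3 go.py .39675,-.29636,.33,-11.3; python3 go.py .39675,-.29636,.211,-11.3
```

```text
[ 0.4994 -0.0255  0.4947] 23.1
0.15 0.17 45 [-0.0037 -0.0095  0.1605] [-0.0074 -0.0147  0.1503] [0.0012 0.0009 0.1698]
0.17 0.19 59 [-0.0029 -0.0078  0.1808] [-0.0078 -0.0157  0.1705] [0.0055 0.0016 0.1896]
0.2 0.22 51 [-0.0025 -0.0067  0.2111] [-0.0074 -0.0105  0.2005] [0.0043 0.0016 0.22  ]
0.22 0.24 57 [-0.0022 -0.0069  0.2306] [-0.008  -0.0121  0.2209] [0.0063 0.0004 0.2395]
0.245 0.265 56 [-0.0031 -0.0077  0.2554] [-0.0084 -0.0109  0.2457] [0.0036 0.0004 0.2648]
0.265 0.275 19 [-0.0032 -0.0081  0.2684] [-0.0082 -0.0116  0.2653] [ 0.0042 -0.0031  0.2714]
0.275 0.285 118 [-0.0056 -0.0138  0.2823] [-0.023  -0.0259  0.2777] [0.0191 0.0148 0.285 ]
0.285 0.3 86 [-0.0056 -0.0142  0.2928] [-0.015  -0.0196  0.285 ] [0.0076 0.0042 0.2996]
[0.39675, -0.29636, 0.33, -11.3] [-285.2, -47.3, 0.0] -0.0
[0.39675, -0.29636, 0.211, -11.3] [0.0, 0.0, 119.0] -0.0
```

View pics/l2.png

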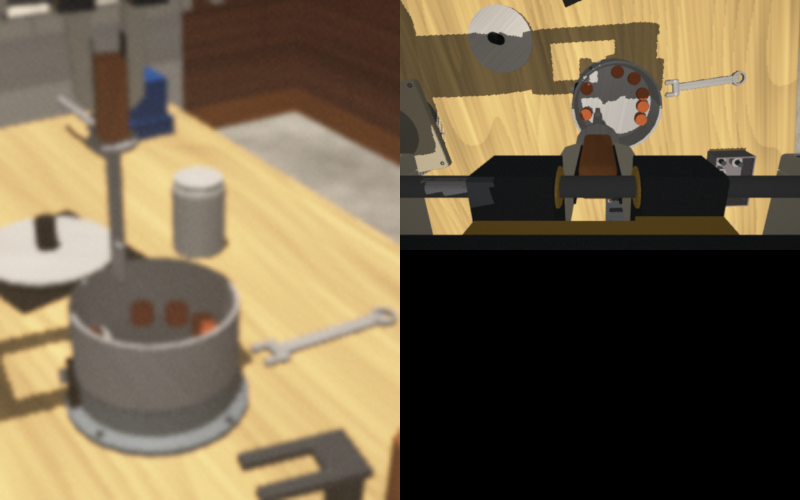

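The beads now lie spread round the wall in the wrist view, all away from their old cluster. The paddle is upright and unslipped. Returning it to the fork.

Request:
servo_tool --increments '[{"slide": [-35, -6, 0], "dr": [0, 0, 0], "jaw": 1}, {"slide": [-80, -13, 0], "dr": [0, 0, 0], "jaw": 1}, {"slide": [-125, -21, 0], "dr": [0, 0, 0], "jaw": 1}, {"slide": [-170, -28, 0], "dr": [0, 0, 0], "jaw": 1}, {"slide": [-215, -36, 0], "dr": [0, 0, 0], "jaw": 1}, {"slide": [-255, -43, 0], "dr": [0, 0, 0], "jaw": 1}, {"slide": [-285.2, -47.3, 0], "dr": [0, 0, 0], "jaw": 1}, {"slide": [-285.2, -47.3, 0], "dr": [0, 0, 0], "jaw": 1}, {"slide": [-285.2, -47.3, 35], "dr": [0, 0, 0], "jaw": 1}, {"slide": [-285.2, -47.3, 75], "dr": [0, 0, 0], "jaw": 1}, {"slide": [-285.2, -47.3, 105], "dr": [0, 0, 0], "jaw": 1}, {"slide": [-285.2, -47.3, 118], "dr": [0, 0, 0], "jaw": 1}, {"slide": [-285.2, -47.3, 118], "dr": [0, 0, 0], "jaw": 1}, {"slide": [-285.2, -47.3, 118], "dr": [0, 0, 0], "jaw": 1}, {"slide": [-285.2, -47.3, 118], "dr": [0, 0, 0], "jaw": 1}]'

```text
t: 24.6
tool_pos: [0.3979, -0.2961, 0.3809]
orientation: [2.426, 1.99, 0.001]
force: [0.8, 0.1, -2.0]
opening: 0.0261
gripper_force: 45.0
```

```bash
python3 - <<'E'
import json;json.dump([.39675,-.29636,.212,-11.3],open('cmd.json','w'))
from h import *
im,w=cloud('side'); s=read_state(); g=s['tool_pos']; print(g.round(4),s['t'],s['orientation'].round(3))
P=w[(w[...,2]>.03)&(w[...,2]<.2)&(abs(w[...,0]-g[0])<.03)&(abs(w[...,1]-g[1])<.03)]
for lo,hi in [(.05,.07),(.07,.09),(.1,.12),(.12,.15),(.155,.16),(.16,.17)]:
    Q=P[(P[:,2]>lo)&(P[:,2]<hi)]
    if len(Q): print(lo,hi,len(Q),(Q.mean(0)-[g[0],g[1],0]).round(4),(Q.min(0)-[g[0],g[1],0]).round(4),(Q.max(0)-[g[0],g[1],0]).round(4))
E
```

```text
[ 0.3979 -0.2962  0.3809] 24.65 [2.426e+00 1.990e+00 1.000e-03]
0.05 0.07 58 [-0.0042 -0.0087  0.0599] [-0.007  -0.0147  0.0502] [ 0.0006 -0.0002  0.0692]
0.07 0.09 77 [-0.0025 -0.0076  0.0786] [-0.0074 -0.0144  0.0703] [ 0.0042 -0.0012  0.0898]
0.1 0.12 74 [-0.0025 -0.0069  0.1106] [-0.0074 -0.0107  0.1005] [0.0054 0.001  0.12  ]
0.12 0.15 103 [-0.0027 -0.0076  0.1336] [-0.0079 -0.0108  0.1201] [ 0.0058 -0.0016  0.147 ]
0.16 0.17 245 [-0.0056 -0.0126  0.1678] [-0.0226 -0.0262  0.1628] [0.0201 0.0148 0.17  ]
```

Request:
servo_tool --increments '[{"slide": [0, 15, 0], "dr": [0, 0, 0], "jaw": 1}, {"slide": [0, 30, 0], "dr": [0, 0, 0], "jaw": 1}, {"slide": [0, 45, 0], "dr": [0, 0, 0], "jaw": 1}, {"slide": [0, 60, 0], "dr": [0, 0, 0], "jaw": 1}, {"slide": [0, 75, 0], "dr": [0, 0, 0], "jaw": 1}, {"slide": [0, 89, 0], "dr": [0, 0, 0], "jaw": 1}, {"slide": [0, 89, 0], "dr": [0, 0, 0], "jaw": 1}, {"slide": [0, 89, 0], "dr": [0, 0, 0], "jaw": 1}, {"slide": [0, 89, 3], "dr": [0, 0, 0], "jaw": 1}, {"slide": [0, 89, 6], "dr": [0, 0, 0], "jaw": 1}, {"slide": [0, 89, 8], "dr": [0, 0, 0], "jaw": 1}, {"slide": [0, 89, 8], "dr": [0, 0, 0], "jaw": 1}, {"slide": [0, 89, 8], "dr": [0, 0, 0], "jaw": 1}]'

```text
t: 25.95
tool_pos: [0.4843, -0.3132, 0.3735]
orientation: [2.428, 1.99, 0.001]
force: [-5.4, 4.9, 13.5]
opening: 0.0255
gripper_force: 45.0
```

```bash
python3 - <<'E'
from h import *
im,w=cloud('side'); s=read_state(); print(s['tool_pos'].round(4),s['force'].round(1))
c=im[225:345,300:420]
P=w[(w[...,2]>.156)&(w[...,2]<.17)&(abs(w[...,0]-.484)<.03)&(abs(w[...,1]+.314)<.03)]
print(len(P),P.mean(0).round(4),np.percentile(P[:,2],[5,50,95]).round(4))
cv2.imwrite('pics/fork.png',cv2.resize(c,(600,600),interpolation=cv2.INTER_CUBIC)[:,:,::-1])
E
```

```text
[ 0.4843 -0.3132  0.3735] [-4.6  5.9 13.2]
290 [ 0.477  -0.3247  0.1614] [0.1562 0.1612 0.168 ]
```

View pics/fork.png

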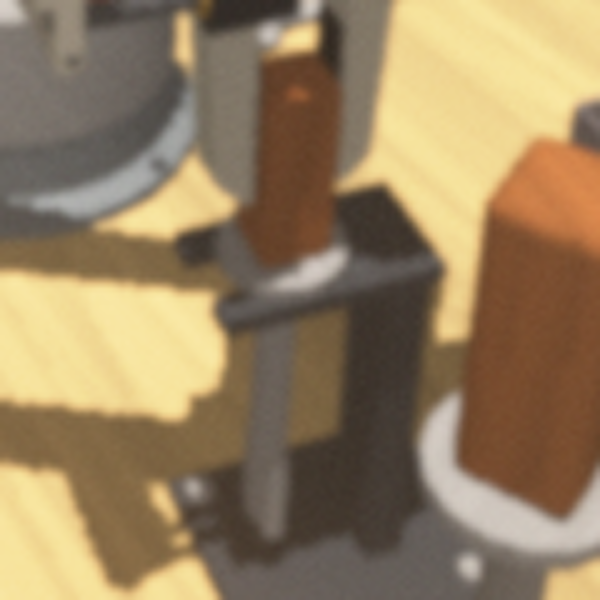

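The collar rests on both prongs at (300,270), with the rod in the slot at (270,430). Releasing and going up.

Request:
servo_tool --increments '[{"slide": [0, 0, -1], "dr": [0, 0, 0], "jaw": 1}, {"slide": [0, 0, -1], "dr": [0, 0, 0], "jaw": 0.5}, {"slide": [0, 0, -1], "dr": [0, 0, 0], "jaw": 0}, {"slide": [0, 0, -1], "dr": [0, 0, 0], "jaw": 0}, {"slide": [0, 0, -1], "dr": [0, 0, 0], "jaw": 0}, {"slide": [0, 0, -1], "dr": [0, 0, 0], "jaw": 0}, {"slide": [0, 0, -1], "dr": [0, 0, 0], "jaw": 0}, {"slide": [0, 0, -1], "dr": [0, 0, 0], "jaw": 0}, {"slide": [0, 0, -20], "dr": [0, 0, 0], "jaw": 0}, {"slide": [0, 0, -45], "dr": [0, 0, 0], "jaw": 0}, {"slide": [0, 0, -75], "dr": [0, 0, 0], "jaw": 0}, {"slide": [0, 0, -75], "dr": [0, 0, 0], "jaw": 0}]'

```text
t: 27.2
tool_pos: [0.4852, -0.3137, 0.4511]
orientation: [2.423, 1.987, 0.003]
force: [1.0, -0.2, 0.3]
opening: 0.0928
gripper_force: 0.0
```

```bash
python3 - <<'E'
import json
from h import *
a=np.radians(-11.3); p=np.array([.39675,-.29636])+.089*np.array([np.cos(a),np.sin(a)])
json.dump([p[0],p[1],.279,-11.3],open('cmd.json','w'))
im,w=cloud('side'); im2,w2=cloud('wrist'); s=read_state(); print(s['tool_pos'].round(4),s['force'].round(1),s['opening'],p)
def rep(w,lo,hi):
    P=w[(w[...,2]>lo)&(w[...,2]<hi)&(abs(w[...,0]-.484)<.03)&(abs(w[...,1]+.314)<.03)]
    r=cv2.minAreaRect(P[:,:2].astype(np.float32)); print(lo,len(P),P.mean(0).round(4),np.round(r[0],4),np.round(r[1],4),round(r[2],1))
rep(w2,.222,.24); rep(w2,.158,.168)
for lo in (.04,.07,.1,.12): 
    P=w[(w[...,2]>lo)&(w[...,2]<lo+.02)&(abs(w[...,0]-.475)<.018)&(abs(w[...,1]+.32)<.018)]; print(lo,len(P),P.mean(0).round(4))
E
python3 go.py .5475,.2865,.3,-11.3
```

```text
[ 0.4848 -0.3134  0.4467] [ 0.1 -0.3 -0.8] 0.09328143783856904 [ 0.4840247  -0.31379921]
0.222 1560 [ 0.484  -0.3135  0.2304] [ 0.4836 -0.3147] [0.0252 0.0259] 79.2
0.158 757 [ 0.4854 -0.3063  0.1613] [ 0.4847 -0.3101] [0.033  0.0434] 77.7
0.04 67 [ 0.4787 -0.3234  0.0504]
0.07 60 [ 0.4804 -0.3213  0.0801]
0.1 72 [ 0.4799 -0.3205  0.11  ]
0.12 33 [ 0.4806 -0.3217  0.1251]
[0.5475, 0.2865, 0.3, -11.3] [601.1, -55.4, -21.0] -0.0
```

The paddle hangs upright again, handle top at (0.484,-0.315,0.230), the same as at the start. Now the lid.

Request:
servo_tool --increments '[{"slide": [0, 0, -21], "dr": [0, 0, 0], "jaw": 0}, {"slide": [45, -4, -21], "dr": [0, 0, 0], "jaw": 0}, {"slide": [95, -9, -21], "dr": [0, 0, 0], "jaw": 0}, {"slide": [601.1, -55.4, -21], "dr": [0, 0, 0], "jaw": 0}, {"slide": [601.1, -55.4, -21], "dr": [0, 0, 0], "jaw": 0}, {"slide": [601.1, -55.4, -21], "dr": [0, 0, 0], "jaw": 0}, {"slide": [601.1, -55.4, -21], "dr": [0, 0, 0], "jaw": 0}, {"slide": [601.1, -55.4, -21], "dr": [0, 0, 0], "jaw": 0}, {"slide": [601.1, -55.4, -21], "dr": [0, 0, 0], "jaw": 0}, {"slide": [601.1, -55.4, -21], "dr": [0, 0, 0], "jaw": 0}, {"slide": [601.1, -55.4, -21], "dr": [0, 0, 0], "jaw": 0}, {"slide": [601.1, -55.4, -21], "dr": [0, 0, 0], "jaw": 0}, {"slide": [601.1, -55.4, -21], "dr": [0, 0, 0], "jaw": 0}, {"slide": [601.1, -55.4, -21], "dr": [0, 0, 0], "jaw": 0}, {"slide": [601.1, -55.4, -21], "dr": [0, 0, 0], "jaw": 0}, {"slide": [601.1, -55.4, -21], "dr": [0, 0, 0], "jaw": 0}, {"slide": [601.1, -55.4, -21], "dr": [0, 0, 0], "jaw": 0}, {"slide": [601.1, -55.4, -21], "dr": [0, 0, 0], "jaw": 0}, {"slide": [601.1, -55.4, -21], "dr": [0, 0, 0], "jaw": 0}]'

```text
t: 29.2
tool_pos: [0.5481, 0.2859, 0.4671]
orientation: [2.431, 1.99, 0.001]
force: [0.2, -0.2, -0.2]
opening: 0.0931
gripper_force: 0.0
```

```bash
python3 - <<'E'
from h import *
im2,w2=cloud('wrist');im,w=cloud('top'); s=read_state(); print(s['tool_pos'].round(4),s['force'].round(1),s['t'])
def rep(n,w,lo,hi,c,d):
    P=w[(w[...,2]>lo)&(w[...,2]<hi)&(abs(w[...,0]-c[0])<d)&(abs(w[...,1]-c[1])<d)]
    if len(P)<5: print(n,len(P)); return
    q,r=cv2.minEnclosingCircle(P[:,:2].astype(np.float32)); print(n,lo,len(P),P.mean(0).round(4),np.round(q,4),round(r,4))
rep('knob w',w2,.055,.068,(.547,.287),.03)
rep('plate w',w2,.012,.026,(.547,.287),.09)
rep('rim top',w,.108,.122,(.535,-.026),.1)
h=cv2.cvtColor(im,cv2.COLOR_RGB2HSV)
m=((h[...,1]>110)&(h[...,0]<14)&(w[...,2]>.045)&(w[...,2]<.1)).astype(np.uint8); m[:,:270]=0;m[:,350:]=0
big=cv2.resize(m*255,None,fx=6,fy=6,interpolation=cv2.INTER_CUBIC)
g=cv2.distanceTransform((big>127).astype(np.uint8),cv2.DIST_L2,5)
n,l,st,c=cv2.connectedComponentsWithStats((g>0.55*g.max()).astype(np.uint8))
for k in range(1,n):
    u,v=c[k]/6; P=w[int(round(v)),int(round(u))]; print((P-[.535,-.026,0]).round(4))
cv2.imwrite('pics/t2.png',cv2.resize(im[175:270,262:357],(500,500),interpolation=cv2.INTER_CUBIC)[:,:,::-1])
E
```

```text
[0.5481 0.2863 0.467 ] [ 0.2 -1.5  0. ] 29.3
knob w 0.055 412 [0.5453 0.289  0.061 ] [0.5453 0.2889] 0.014
plate w 0.012 12988 [0.5458 0.2919 0.0193] [0.5451 0.2882] 0.0869
rim top 0.108 500 [ 0.5357 -0.0252  0.1156] [ 0.535  -0.0257] 0.0813
[0.0566 0.0066 0.0703]
[ 0.0516 -0.0184  0.0712]
[0.0429 0.0383 0.0729]
[ 0.0444 -0.0432  0.071 ]
[0.0174 0.0573 0.0734]
[-0.0434 -0.0418  0.0733]
[-0.0513  0.0385  0.0702]
[-0.0605 -0.0104  0.0701]
```

View pics/t2.png

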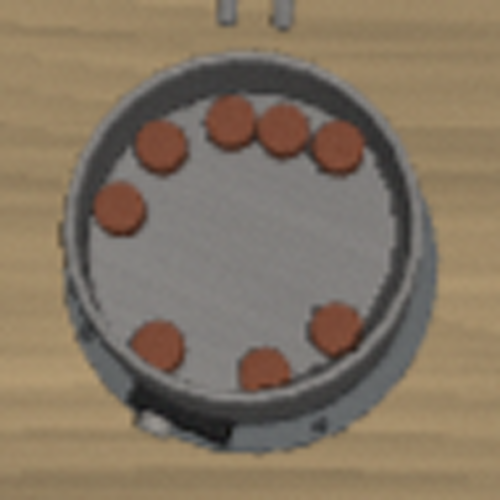

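All 8 beads are in the tub and now sit round the wall. However, two or three at the top, near (230,120)-(340,145), may be only ~13 mm from where beads first lay. That isn't clearly shifted, and there is time (29 s of 72 s), so I'll do one more sweep with the blade radial before lidding.

```bash
python3 go.py .484,-.314,.29,-11.3
python3 - <<'E'
from go import *
# sweep from th0
th0=-101.3;r=.047
pt=lambda t: np.array([.535+r*np.cos(np.radians(t)),-.0255+r*np.sin(np.radians(t)),0])
s=pt(th0); B=basis(-11.3)
print('start',s)
for k in range(1,21):
    t=th0+137.3*k/20; print(np.round(B@(pt(t)-s)*1000).astype(int)[:2].tolist(),round(-np.radians(137.3*k/20),2),end=' ')
e=pt(36); print('\nend',e)
p=np.array([.39675,-.29636,0]); print('out->start',(B@(s-p)*1000).round(1)); print('end->out in yaw -11.3 axes',(B@(p-e)*1000).round(1),' in end axes',(basis(126)@(p-e)*1000).round(1))
E
```

```text
[0.484, -0.314, 0.29, -11.3] [-601.3, 55.4, 10.0] -0.0
start [ 0.52579053 -0.07158889  0.        ]
[0, 6] -0.12 [1, 11] -0.24 [3, 17] -0.36 [5, 22] -0.48 [8, 27] -0.6 [12, 31] -0.72 [16, 35] -0.84 [20, 38] -0.96 [25, 41] -1.08 [30, 44] -1.2 [35, 46] -1.32 [41, 47] -1.44 [46, 47] -1.56 [52, 47] -1.68 [58, 46] -1.8 [63, 44] -1.92 [68, 42] -2.04 [73, 39] -2.16 [77, 36] -2.28 [82, 32] -2.4 
end [0.5730238  0.00212591 0.        ]
out->start [245.7  82.5   0. ]
end->out in yaw -11.3 axes [-327.2 -114.4    0. ]  in end axes [ 318.1 -137.9    0. ]
```

Request:
servo_tool --increments '[{"slide": [-601.3, 55.4, 10], "dr": [0, 0, 0], "jaw": 0}, {"slide": [-601.3, 55.4, 10], "dr": [0, 0, 0], "jaw": 0}, {"slide": [-601.3, 55.4, 10], "dr": [0, 0, 0], "jaw": 0}, {"slide": [-601.3, 55.4, 10], "dr": [0, 0, 0], "jaw": 0}, {"slide": [-601.3, 55.4, 10], "dr": [0, 0, 0], "jaw": 0}, {"slide": [-601.3, 55.4, 10], "dr": [0, 0, 0], "jaw": 0}, {"slide": [-601.3, 55.4, 10], "dr": [0, 0, 0], "jaw": 0}, {"slide": [-601.3, 55.4, 10], "dr": [0, 0, 0], "jaw": 0}, {"slide": [-601.3, 55.4, 10], "dr": [0, 0, 0], "jaw": 0}, {"slide": [-601.3, 55.4, 10], "dr": [0, 0, 0], "jaw": 0}, {"slide": [-601.3, 55.4, 10], "dr": [0, 0, 0], "jaw": 0}, {"slide": [-601.3, 55.4, 10], "dr": [0, 0, 0], "jaw": 0}, {"slide": [-601.3, 55.4, 10], "dr": [0, 0, 0], "jaw": 0}, {"slide": [-601.3, 55.4, 10], "dr": [0, 0, 0], "jaw": 0}, {"slide": [-601.3, 55.4, 10], "dr": [0, 0, 0], "jaw": 0}, {"slide": [-601.3, 55.4, 10], "dr": [0, 0, 0], "jaw": 0}, {"slide": [-601.3, 55.4, 10], "dr": [0, 0, 0], "jaw": 0}]'

```text
t: 31.0
tool_pos: [0.485, -0.3121, 0.4571]
orientation: [2.427, 1.994, 0.0]
force: [-0.1, 0.2, -0.3]
opening: 0.0931
gripper_force: 0.0
```

Request:
servo_tool --increments '[{"slide": [0, 0, 25], "dr": [0, 0, 0], "jaw": 0}, {"slide": [0, 0, 55], "dr": [0, 0, 0], "jaw": 0}, {"slide": [0, 0, 85], "dr": [0, 0, 0], "jaw": 0}, {"slide": [0, 0, 85], "dr": [0, 0, 0], "jaw": 0}, {"slide": [0, 0, 85], "dr": [0, 0, 0], "jaw": 0}, {"slide": [0, 0, 85], "dr": [0, 0, 0], "jaw": 1}, {"slide": [0, 0, 85], "dr": [0, 0, 0], "jaw": 1}, {"slide": [0, 0, 85], "dr": [0, 0, 0], "jaw": 1}, {"slide": [0, 0, 85], "dr": [0, 0, 0], "jaw": 1}, {"slide": [0, 0, 85], "dr": [0, 0, 0], "jaw": 1}, {"slide": [0, 0, 85], "dr": [0, 0, 0], "jaw": 1}, {"slide": [0, 0, 85], "dr": [0, 0, 0], "jaw": 1}]' --force 55

```text
t: 32.2
tool_pos: [0.4845, -0.3134, 0.3717]
orientation: [-2.429, -1.992, 0.0]
force: [-0.3, 0.2, -0.5]
opening: 0.0422
gripper_force: 0.0
```

Request:
servo_tool --increments '[{"slide": [0, 0, 0], "dr": [0, 0, 0], "jaw": 1}, {"slide": [0, 0, 0], "dr": [0, 0, 0], "jaw": 1}, {"slide": [0, 0, 0], "dr": [0, 0, 0], "jaw": 1}, {"slide": [0, 0, 0], "dr": [0, 0, 0], "jaw": 1}, {"slide": [0, 0, 0], "dr": [0, 0, 0], "jaw": 1}]'

```text
t: 32.7
tool_pos: [0.4846, -0.3135, 0.3717]
orientation: [-2.429, -1.992, 0.0]
force: [-0.2, 0.1, -0.2]
opening: 0.026
gripper_force: 55.0
```

Request:
servo_tool --increments '[{"slide": [0, 0, -4], "dr": [0, 0, 0], "jaw": 1}, {"slide": [0, 0, -6], "dr": [0, 0, 0], "jaw": 1}, {"slide": [0, 0, -6], "dr": [0, 0, 0], "jaw": 1}, {"slide": [0, -12, -6], "dr": [0, 0, 0], "jaw": 1}, {"slide": [0, -30, -6], "dr": [0, 0, 0], "jaw": 1}, {"slide": [0, -50, -6], "dr": [0, 0, 0], "jaw": 1}, {"slide": [0, -70, -6], "dr": [0, 0, 0], "jaw": 1}, {"slide": [0, -89, -6], "dr": [0, 0, 0], "jaw": 1}, {"slide": [0, -89, -6], "dr": [0, 0, 0], "jaw": 1}, {"slide": [0, -89, -30], "dr": [0, 0, 0], "jaw": 1}, {"slide": [0, -89, -70], "dr": [0, 0, 0], "jaw": 1}, {"slide": [0, -89, -115], "dr": [0, 0, 0], "jaw": 1}, {"slide": [0, -89, -115], "dr": [0, 0, 0], "jaw": 1}]'

```text
t: 34.0
tool_pos: [0.3983, -0.2966, 0.4944]
orientation: [2.42, 1.985, 0.003]
force: [1.0, 0.0, -2.1]
opening: 0.0254
gripper_force: 55.0
```

Request:
servo_tool --increments '[{"slide": [35, 12, 0], "dr": [0, 0, 0], "jaw": 1}, {"slide": [80, 27, 0], "dr": [0, 0, 0], "jaw": 1}, {"slide": [125, 42, 0], "dr": [0, 0, 0], "jaw": 1}, {"slide": [170, 57, 0], "dr": [0, 0, 0], "jaw": 1}, {"slide": [210, 71, 0], "dr": [0, 0, 0], "jaw": 1}, {"slide": [246, 83, 0], "dr": [0, 0, 0], "jaw": 1}, {"slide": [246, 83, 0], "dr": [0, 0, 0], "jaw": 1}, {"slide": [246, 83, 0], "dr": [0, 0, 0], "jaw": 1}, {"slide": [246, 83, 0], "dr": [0, 0, 0], "jaw": 1}, {"slide": [246, 83, 0], "dr": [0, 0, 0], "jaw": 1}, {"slide": [246, 83, 20], "dr": [0, 0, 0], "jaw": 1}, {"slide": [246, 83, 40], "dr": [0, 0, 0], "jaw": 1}, {"slide": [246, 83, 60], "dr": [0, 0, 0], "jaw": 1}, {"slide": [246, 83, 75], "dr": [0, 0, 0], "jaw": 1}, {"slide": [246, 83, 85], "dr": [0, 0, 0], "jaw": 1}, {"slide": [246, 83, 85], "dr": [0, 0, 0], "jaw": 1}, {"slide": [246, 83, 85], "dr": [0, 0, 0], "jaw": 1}]'

```text
t: 35.7
tool_pos: [0.5269, -0.0713, 0.4024]
orientation: [2.429, 1.991, 0.001]
force: [-0.7, 0.8, -3.3]
opening: 0.0257
gripper_force: 55.0
```

Request:
servo_tool --increments '[{"slide": [0, 6, 0], "dr": [0, 0, -0.12], "jaw": 1}, {"slide": [1, 11, 0], "dr": [0, 0, -0.24], "jaw": 1}, {"slide": [3, 17, 0], "dr": [0, 0, -0.36], "jaw": 1}, {"slide": [5, 22, 0], "dr": [0, 0, -0.48], "jaw": 1}, {"slide": [8, 27, 0], "dr": [0, 0, -0.6], "jaw": 1}, {"slide": [12, 31, 0], "dr": [0, 0, -0.72], "jaw": 1}, {"slide": [16, 35, 0], "dr": [0, 0, -0.84], "jaw": 1}, {"slide": [20, 38, 0], "dr": [0, 0, -0.96], "jaw": 1}, {"slide": [25, 41, 0], "dr": [0, 0, -1.08], "jaw": 1}, {"slide": [30, 44, 0], "dr": [0, 0, -1.2], "jaw": 1}, {"slide": [35, 46, 0], "dr": [0, 0, -1.32], "jaw": 1}, {"slide": [41, 47, 0], "dr": [0, 0, -1.44], "jaw": 1}, {"slide": [46, 47, 0], "dr": [0, 0, -1.56], "jaw": 1}, {"slide": [52, 47, 0], "dr": [0, 0, -1.68], "jaw": 1}, {"slide": [58, 46, 0], "dr": [0, 0, -1.8], "jaw": 1}, {"slide": [63, 44, 0], "dr": [0, 0, -1.92], "jaw": 1}, {"slide": [68, 42, 0], "dr": [0, 0, -2.04], "jaw": 1}, {"slide": [73, 39, 0], "dr": [0, 0, -2.16], "jaw": 1}, {"slide": [77, 36, 0], "dr": [0, 0, -2.28], "jaw": 1}, {"slide": [82, 32, 0], "dr": [0, 0, -2.4], "jaw": 1}]'

```text
t: 37.7
tool_pos: [0.5745, 0.0029, 0.4032]
orientation: [-0.983, 2.983, -0.003]
force: [-2.6, -4.6, -2.9]
opening: 0.0259
gripper_force: 55.0
```

```bash
python3 - <<'E'
from go import *
import json
B=basis(-11.3); p=np.array([.484,-.314,.205]); p=p+B.T@(np.array([0,-89,-115])+[246,83,85]+[82,32,0])/1000
print(p); yaw=-11.3+np.degrees(2.4); json.dump([*p,yaw],open('cmd.json','w'))
B=basis(yaw); a=np.radians(-11.3); q=np.array([.484,-.314])-.089*np.array([np.cos(a),np.sin(a)]); print(q)
print(B@(np.array([*q,.33])-p)*1000)
E
```

```text
[0.57376632 0.00254701 0.235     ]
[ 0.3967253  -0.29656079]
[ 319.54340446 -136.75164593  -95.        ]
```

Request:
servo_tool --increments '[{"slide": [0, 0, -30], "dr": [0, 0, 0], "jaw": 1}, {"slide": [0, 0, -60], "dr": [0, 0, 0], "jaw": 1}, {"slide": [0, 0, -95], "dr": [0, 0, 0], "jaw": 1}, {"slide": [0, 0, -95], "dr": [0, 0, 0.1], "jaw": 1}, {"slide": [30, -13, -95], "dr": [0, 0, 0.24], "jaw": 1}, {"slide": [60, -26, -95], "dr": [0, 0, 0.38], "jaw": 1}, {"slide": [90, -39, -95], "dr": [0, 0, 0.52], "jaw": 1}, {"slide": [120, -51, -95], "dr": [0, 0, 0.66], "jaw": 1}, {"slide": [150, -64, -95], "dr": [0, 0, 0.8], "jaw": 1}, {"slide": [180, -77, -95], "dr": [0, 0, 0.94], "jaw": 1}, {"slide": [210, -90, -95], "dr": [0, 0, 1.08], "jaw": 1}, {"slide": [240, -103, -95], "dr": [0, 0, 1.22], "jaw": 1}, {"slide": [270, -116, -95], "dr": [0, 0, 1.36], "jaw": 1}, {"slide": [300, -128, -95], "dr": [0, 0, 1.5], "jaw": 1}, {"slide": [319.5, -136.8, -95], "dr": [0, 0, 1.64], "jaw": 1}, {"slide": [319.5, -136.8, -95], "dr": [0, 0, 1.78], "jaw": 1}, {"slide": [319.5, -136.8, -95], "dr": [0, 0, 1.92], "jaw": 1}, {"slide": [319.5, -136.8, -95], "dr": [0, 0, 2.06], "jaw": 1}, {"slide": [319.5, -136.8, -95], "dr": [0, 0, 2.2], "jaw": 1}, {"slide": [319.5, -136.8, -95], "dr": [0, 0, 2.34], "jaw": 1}]'

```text
t: 39.7
tool_pos: [0.3974, -0.2961, 0.4984]
orientation: [2.372, 2.056, 0.0]
force: [-0.0, 0.6, -1.8]
opening: 0.0255
gripper_force: 55.0
```

Request:
servo_tool --increments '[{"slide": [0, 0, 10], "dr": [0, 0, 0.06], "jaw": 1}, {"slide": [0, 0, 40], "dr": [0, 0, 0.06], "jaw": 1}, {"slide": [0, 0, 80], "dr": [0, 0, 0.06], "jaw": 1}, {"slide": [0, 0, 108], "dr": [0, 0, 0.06], "jaw": 1}, {"slide": [0, 0, 117], "dr": [0, 0, 0.06], "jaw": 1}, {"slide": [0, 0, 117], "dr": [0, 0, 0.06], "jaw": 1}, {"slide": [0, 0, 117], "dr": [0, 0, 0.06], "jaw": 1}, {"slide": [0, 0, 117], "dr": [0, 0, 0.06], "jaw": 1}]'

```text
t: 40.5
tool_pos: [0.3979, -0.2966, 0.3823]
orientation: [2.426, 1.99, 0.001]
force: [0.4, -0.1, -1.6]
opening: 0.0259
gripper_force: 55.0
```

```bash
python3 - <<'E'
from h import *
im,w=cloud('side'); s=read_state(); g=s['tool_pos']; print(g.round(4),s['t'],s['orientation'].round(3),s['opening'])
P=w[(w[...,2]>.03)&(w[...,2]<.2)&(abs(w[...,0]-g[0])<.03)&(abs(w[...,1]-g[1])<.03)]
for lo,hi in [(.05,.07),(.07,.09),(.1,.12),(.12,.15),(.155,.16),(.16,.17)]:
    Q=P[(P[:,2]>lo)&(P[:,2]<hi)]
    if len(Q): print(lo,hi,len(Q),(Q.mean(0)-[g[0],g[1],0]).round(4),(Q.min(0)-[g[0],g[1],0]).round(4),(Q.max(0)-[g[0],g[1],0]).round(4))
E
```

```text
[ 0.3978 -0.2965  0.382 ] 40.55 [2.426e+00 1.990e+00 1.000e-03] 0.025870074362597906
0.05 0.07 61 [-0.0023 -0.0012  0.0599] [-0.0059 -0.0066  0.0502] [0.0032 0.0073 0.0698]
0.07 0.09 75 [-0.0006 -0.0005  0.0792] [-0.0054 -0.0081  0.07  ] [0.0064 0.0057 0.0899]
0.1 0.12 72 [-0.0012 -0.0005  0.1096] [-0.0062 -0.0036  0.1005] [0.0063 0.0071 0.1199]
0.12 0.15 111 [-0.0016 -0.0022  0.1345] [-0.0066 -0.0063  0.1201] [0.0063 0.0048 0.1496]
0.16 0.17 71 [-0.0066 -0.0141  0.1679] [-0.0214 -0.0211  0.1643] [0.0175 0.0104 0.17  ]
```

The paddle slipped about 5 mm sideways in the grip and tilted ~1.6°. I'll shift by that amount when entering the slot.

Request:
servo_tool --increments '[{"slide": [-5, 0, 0], "dr": [0, 0, 0], "jaw": 1}, {"slide": [-5, 10, 0], "dr": [0, 0, 0], "jaw": 1}, {"slide": [-5, 25, 0], "dr": [0, 0, 0], "jaw": 1}, {"slide": [-5, 40, 0], "dr": [0, 0, 0], "jaw": 1}, {"slide": [-5, 52, 0], "dr": [0, 0, 0], "jaw": 1}, {"slide": [-5, 52, 0], "dr": [0, 0, 0], "jaw": 1}]'

```text
t: 41.15
tool_pos: [0.4488, -0.3114, 0.3797]
orientation: [2.428, 1.993, 0.001]
force: [0.1, 0.2, -2.0]
opening: 0.0257
gripper_force: 55.0
```

```bash
python3 - <<'E'
from h import *
im,w=cloud('side'); s=read_state(); g=s['tool_pos']; print(g.round(4),s['t'],s['force'].round(1),s['opening'])
P=w[(w[...,2]>.03)&(w[...,2]<.2)&(abs(w[...,0]-g[0])<.025)&(abs(w[...,1]-g[1])<.025)]
for lo,hi in [(.05,.07),(.07,.09),(.1,.12),(.12,.14),(.16,.17)]:
    Q=P[(P[:,2]>lo)&(P[:,2]<hi)]
    if len(Q): print(lo,hi,len(Q),(Q.mean(0)-[g[0],g[1],0]).round(4),(Q.min(0)-[g[0],g[1],0]).round(4),(Q.max(0)-[g[0],g[1],0]).round(4))
cv2.imwrite('pics/fork2.png',cv2.resize(im[225:345,300:420],(600,600),interpolation=cv2.INTER_CUBIC)[:,:,::-1])
E
```

```text
[ 0.4481 -0.3113  0.3796] 41.2 [-1.9  0.5 -2.9] 0.025380934004286898
0.05 0.07 69 [-0.0023  0.0019  0.0604] [-0.0059 -0.006   0.0501] [0.0066 0.0183 0.0697]
0.07 0.09 71 [-0.0014  0.0005  0.0788] [-0.0062 -0.0057  0.0705] [0.006  0.0065 0.0899]
0.1 0.12 71 [-0.0018  0.0003  0.1099] [-0.0062 -0.0031  0.1001] [0.0066 0.009  0.12  ]
0.12 0.14 67 [-0.0021 -0.0013  0.1302] [-0.0065 -0.0049  0.1203] [0.0053 0.0039 0.1396]
0.16 0.17 224 [-0.0059 -0.0084  0.1677] [-0.0212 -0.0213  0.1622] [0.0216 0.0178 0.17  ]
```

View pics/fork2.png

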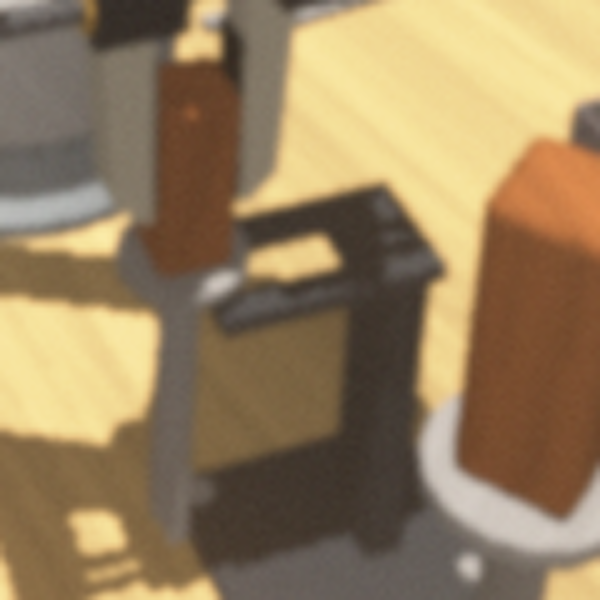

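The rod (178,330) stands just at the slot mouth, aligned between the prongs, with the collar above their top face. Sliding in and lowering.

Request:
servo_tool --increments '[{"slide": [-0.5, 10, 0], "dr": [0, 0, 0], "jaw": 1}, {"slide": [-0.5, 20, 0], "dr": [0, 0, 0], "jaw": 1}, {"slide": [-0.5, 30, 0], "dr": [0, 0, 0], "jaw": 1}, {"slide": [-0.5, 37, 0], "dr": [0, 0, 0], "jaw": 1}, {"slide": [-0.5, 37, 0], "dr": [0, 0, 0], "jaw": 1}, {"slide": [-0.5, 37, 0], "dr": [0, 0, 0], "jaw": 1}]'

```text
t: 41.8
tool_pos: [0.4837, -0.3188, 0.3796]
orientation: [-2.428, -1.992, 0.0]
force: [0.6, 0.1, -2.8]
opening: 0.0259
gripper_force: 55.0
```

Request:
servo_tool --increments '[{"slide": [0, 0, 3], "dr": [0, 0, 0], "jaw": 1}, {"slide": [0, 0, 5], "dr": [0, 0, 0], "jaw": 1}, {"slide": [0, 0, 7], "dr": [0, 0, 0], "jaw": 1}, {"slide": [0, 0, 7], "dr": [0, 0, 0], "jaw": 1}, {"slide": [0, 0, 7], "dr": [0, 0, 0], "jaw": 1}]'

```text
t: 42.3
tool_pos: [0.4834, -0.3189, 0.3728]
orientation: [2.429, 1.992, -0.0]
force: [-1.2, 1.3, 0.0]
opening: 0.0257
gripper_force: 55.0
```

```bash
python3 - <<'E'
from h import *
im,w=cloud('side'); s=read_state(); print(s['tool_pos'].round(4),s['force'].round(1),s['t'])
P=w[(w[...,2]>.03)&(w[...,2]<.2)&(abs(w[...,0]-.484)<.025)&(abs(w[...,1]+.319)<.025)]
for lo,hi in [(.05,.07),(.07,.09),(.1,.12),(.156,.17)]:
    Q=P[(P[:,2]>lo)&(P[:,2]<hi)&((hi>.16)|(P[:,0]<.497))]
    if len(Q): print(lo,hi,len(Q),Q.mean(0).round(4),Q.min(0).round(4),Q.max(0).round(4))
E
```

```text
[ 0.4834 -0.3189  0.3728] [-1.2  1.7 -0.1] 42.35
0.05 0.07 73 [ 0.4802 -0.3179  0.0603] [ 0.4764 -0.3242  0.0502] [ 0.4869 -0.3005  0.0697]
0.07 0.09 62 [ 0.4805 -0.3171  0.0799] [ 0.476  -0.3209  0.0701] [ 0.489  -0.309   0.0893]
0.1 0.12 68 [ 0.4803 -0.3187  0.1098] [ 0.4759 -0.3228  0.1003] [ 0.4887 -0.309   0.12  ]
0.156 0.17 280 [ 0.4762 -0.3258  0.162 ] [ 0.4595 -0.3393  0.156 ] [ 0.507  -0.2984  0.1699]
```

Request:
servo_tool --increments '[{"slide": [0, 0, 0], "dr": [0, 0, 0], "jaw": 0.5}, {"slide": [0, 0, 0], "dr": [0, 0, 0], "jaw": 0}, {"slide": [0, 0, 0], "dr": [0, 0, 0], "jaw": 0}, {"slide": [0, 0, 0], "dr": [0, 0, 0], "jaw": 0}, {"slide": [0, 0, 0], "dr": [0, 0, 0], "jaw": 0}, {"slide": [0, 0, 0], "dr": [0, 0, 0], "jaw": 0}, {"slide": [0, 0, 0], "dr": [0, 0, 0], "jaw": 0}, {"slide": [0, 0, -20], "dr": [0, 0, 0], "jaw": 0}, {"slide": [0, 0, -50], "dr": [0, 0, 0], "jaw": 0}, {"slide": [0, 0, -90], "dr": [0, 0, 0], "jaw": 0}, {"slide": [0, 0, -90], "dr": [0, 0, 0], "jaw": 0}]'

```text
t: 43.45
tool_pos: [0.4842, -0.3193, 0.4698]
orientation: [2.421, 1.986, 0.003]
force: [-0.3, -0.2, 0.5]
opening: 0.0932
gripper_force: 0.0
```

```bash
python3 - <<'E'
import json
from h import *
from go import basis
p=np.array([.3967253,-.29656079,.213])+basis(-11.3).T@np.array([-5.5,89,7-90])/1000
json.dump([*p,-11.3],open('cmd.json','w'))
im,w=cloud('side'); im2,w2=cloud('wrist'); s=read_state(); print(s['tool_pos'].round(4),p.round(4),s['t'])
def rep(w,lo,hi):
    P=w[(w[...,2]>lo)&(w[...,2]<hi)&(abs(w[...,0]-.484)<.03)&(abs(w[...,1]+.314)<.03)]
    r=cv2.minAreaRect(P[:,:2].astype(np.float32)); print(lo,len(P),P.mean(0).round(4),np.round(r[0],4),np.round(r[1],4),round(r[2],1))
rep(w2,.222,.24); rep(w2,.158,.168)
for lo in (.04,.07,.1,.12): 
    P=w[(w[...,2]>lo)&(w[...,2]<lo+.02)&(abs(w[...,0]-.475)<.018)&(abs(w[...,1]+.32)<.018)]; print(lo,len(P),P.mean(0).round(4))
E
python3 go.py .546,.288,.29,-11.3
```

```text
[ 0.4837 -0.319   0.4642] [ 0.4829 -0.3194  0.296 ] 43.55
0.222 1365 [ 0.4834 -0.3146  0.2304] [ 0.4832 -0.3162] [0.0266 0.026 ] 78.7
0.158 671 [ 0.4851 -0.307   0.1614] [ 0.4844 -0.3113] [0.0336 0.0432] 78.8
0.04 66 [ 0.4784 -0.3243  0.0502]
0.07 66 [ 0.48   -0.3219  0.0802]
0.1 71 [ 0.4797 -0.3214  0.1103]
0.12 35 [ 0.4801 -0.3224  0.1255]
[0.546, 0.288, 0.29, -11.3] [608.0, -57.2, 6.0] -0.0
```

The paddle hangs upright in the fork again. On to the lid.

Request:
servo_tool --increments '[{"slide": [45, -4, 0], "dr": [0, 0, 0], "jaw": 0}, {"slide": [608, -57.2, 6], "dr": [0, 0, 0], "jaw": 0}, {"slide": [608, -57.2, 6], "dr": [0, 0, 0], "jaw": 0}, {"slide": [608, -57.2, 6], "dr": [0, 0, 0], "jaw": 0}, {"slide": [608, -57.2, 6], "dr": [0, 0, 0], "jaw": 0}, {"slide": [608, -57.2, 6], "dr": [0, 0, 0], "jaw": 0}, {"slide": [608, -57.2, 6], "dr": [0, 0, 0], "jaw": 0}, {"slide": [608, -57.2, 6], "dr": [0, 0, 0], "jaw": 0}, {"slide": [608, -57.2, 6], "dr": [0, 0, 0], "jaw": 0}, {"slide": [608, -57.2, 6], "dr": [0, 0, 0], "jaw": 0}, {"slide": [608, -57.2, 6], "dr": [0, 0, 0], "jaw": 0}, {"slide": [608, -57.2, 6], "dr": [0, 0, 0], "jaw": 0}, {"slide": [608, -57.2, 6], "dr": [0, 0, 0], "jaw": 0}, {"slide": [608, -57.2, 6], "dr": [0, 0, 0], "jaw": 0}, {"slide": [608, -57.2, 6], "dr": [0, 0, 0], "jaw": 0}, {"slide": [608, -57.2, 6], "dr": [0, 0, 0], "jaw": 0}, {"slide": [608, -57.2, 6], "dr": [0, 0, 0], "jaw": 0}]'

```text
t: 45.25
tool_pos: [0.5467, 0.2871, 0.4568]
orientation: [2.431, 1.99, -0.0]
force: [0.7, 0.2, 1.1]
opening: 0.0927
gripper_force: 0.0
```

```bash
python3 - <<'E'
from h import *
im,w=cloud('top'); s=read_state(); print(s['tool_pos'].round(4),s['t'])
h=cv2.cvtColor(im,cv2.COLOR_RGB2HSV)
m=((h[...,1]>110)&(h[...,0]<14)&(w[...,2]>.045)&(w[...,2]<.1)).astype(np.uint8); m[:,:270]=0;m[:,350:]=0
big=cv2.resize(m*255,None,fx=6,fy=6,interpolation=cv2.INTER_CUBIC)
g=cv2.distanceTransform((big>127).astype(np.uint8),cv2.DIST_L2,5)
n,l,st,c=cv2.connectedComponentsWithStats((g>0.55*g.max()).astype(np.uint8))
for k in range(1,n):
    u,v=c[k]/6; P=w[int(round(v)),int(round(u))]; print((P-[.535,-.0255,0]).round(4))
E
```

```text
[0.5467 0.2872 0.4569] 45.3
[0.0565 0.0185 0.0701]
[ 0.0567 -0.0213  0.0715]
[0.0436 0.0405 0.0698]
[0.0175 0.0568 0.0729]
[-0.0048  0.0587  0.0716]
[-0.0431 -0.0447  0.0713]
[-0.0514  0.0355  0.0711]
[-0.0603 -0.0109  0.0692]
```

All beads are now at least 18 mm from every place a bead first lay, and all 8 are in the tub. Gripping the lid's knob.

Request:
servo_tool --increments '[{"slide": [0, 0, 45], "dr": [0, 0, 0], "jaw": 0}, {"slide": [0, 0, 90], "dr": [0, 0, 0], "jaw": 0}, {"slide": [0, 0, 135], "dr": [0, 0, 0], "jaw": 0}, {"slide": [0, 0, 180], "dr": [0, 0, 0], "jaw": 0}, {"slide": [0, 0, 215], "dr": [0, 0, 0], "jaw": 0.3}, {"slide": [0, 0, 240], "dr": [0, 0, 0], "jaw": 0.3}, {"slide": [0, 0, 245], "dr": [0, 0, 0], "jaw": 0.3}, {"slide": [0, 0, 245], "dr": [0, 0, 0], "jaw": 0.3}, {"slide": [0, 0, 245], "dr": [0, 0, 0], "jaw": 1}, {"slide": [0, 0, 245], "dr": [0, 0, 0], "jaw": 1}, {"slide": [0, 0, 245], "dr": [0, 0, 0], "jaw": 1}, {"slide": [0, 0, 245], "dr": [0, 0, 0], "jaw": 1}, {"slide": [0, 0, 245], "dr": [0, 0, 0], "jaw": 1}, {"slide": [0, 0, 245], "dr": [0, 0, 0], "jaw": 1}, {"slide": [0, 0, 245], "dr": [0, 0, 0], "jaw": 1}, {"slide": [0, 0, 245], "dr": [0, 0, 0], "jaw": 1}, {"slide": [0, 0, 245], "dr": [0, 0, 0], "jaw": 1}]' --force 50

```text
t: 47.0
tool_pos: [0.5466, 0.2887, 0.2122]
orientation: [2.429, 1.992, 0.001]
force: [-1.1, -0.3, 5.0]
opening: 0.0272
gripper_force: 50.0
```

```bash
python3 -c "
from h import *
s=read_state();print(s['tool_pos'].round(4),s['opening'],s['gripper_force'],s['force'].round(1))
import json;json.dump([.546,.288,.175,-11.3],open('cmd.json','w'))"
python3 go.py .535,-.0255,.175,-11.3
```

```text
[0.5466 0.2887 0.2122] 0.02724912608506839 50.001731514930725 [-1.1 -0.3  5. ]
[0.535, -0.0255, 0.175, -11.3] [-309.6, 50.6, 0.0] -0.0
```

Request:
servo_tool --increments '[{"slide": [0, 0, -15], "dr": [0, 0, 0], "jaw": 1}, {"slide": [0, 0, -45], "dr": [0, 0, 0], "jaw": 1}, {"slide": [0, 0, -85], "dr": [0, 0, 0], "jaw": 1}, {"slide": [0, 0, -125], "dr": [0, 0, 0], "jaw": 1}, {"slide": [0, 0, -140], "dr": [0, 0, 0], "jaw": 1}, {"slide": [-30, 5, -140], "dr": [0, 0, 0], "jaw": 1}, {"slide": [-70, 11, -140], "dr": [0, 0, 0], "jaw": 1}, {"slide": [-110, 18, -140], "dr": [0, 0, 0], "jaw": 1}, {"slide": [-150, 25, -140], "dr": [0, 0, 0], "jaw": 1}, {"slide": [-190, 31, -140], "dr": [0, 0, 0], "jaw": 1}, {"slide": [-230, 38, -140], "dr": [0, 0, 0], "jaw": 1}, {"slide": [-265, 43, -140], "dr": [0, 0, 0], "jaw": 1}, {"slide": [-295, 48, -140], "dr": [0, 0, 0], "jaw": 1}, {"slide": [-309.6, 50.6, -140], "dr": [0, 0, 0], "jaw": 1}, {"slide": [-309.6, 50.6, -140], "dr": [0, 0, 0], "jaw": 1}, {"slide": [-309.6, 50.6, -140], "dr": [0, 0, 0], "jaw": 1}, {"slide": [-309.6, 50.6, -140], "dr": [0, 0, 0], "jaw": 1}]'

```text
t: 48.7
tool_pos: [0.5355, -0.0238, 0.3513]
orientation: [-2.427, -1.993, 0.0]
force: [-0.4, 0.2, -4.2]
opening: 0.0274
gripper_force: 50.0
```

```bash
python3 - <<'E'
from h import *
im2,w2=cloud('wrist'); im,w=cloud('side'); it,wt=cloud('top'); s=read_state(); print(s['tool_pos'].round(4),s['force'].round(1),s['t'],s['opening'])
for n,W in (('wrist',w2),('side',w),('top',wt)):
    P=W[(W[...,2]>.135)&(W[...,2]<.175)&(np.hypot(W[...,0]-.535,W[...,1]+.0255)<.1)&(np.hypot(W[...,0]-.535,W[...,1]+.0255)>.05)]
    if len(P)<20: print(n,len(P)); continue
    q,r=cv2.minEnclosingCircle(P[:,:2].astype(np.float32))
    A=np.c_[P[:,:2]-P[:,:2].mean(0),np.ones(len(P))]; k=np.linalg.lstsq(A,P[:,2],rcond=None)[0]
    # robust plane: keep within 3mm of median residual
    res=P[:,2]-A@k; ok=abs(res)<.003; k=np.linalg.lstsq(A[ok],P[ok,2],rcond=None)[0]
    print(n,len(P),np.round(q,4),round(r,4),'z',np.percentile(P[:,2],[2,50,98]).round(4),'tilt',np.round(k,3))
E
```

```text
[ 0.5355 -0.0239  0.3516] [ 0.9  0.2 -4. ] 48.85 0.027384666621413267
wrist 31757 [ 0.535  -0.0229] 0.0869 z [0.1572 0.1585 0.1598] tilt [-0.001 -0.     0.159]
side 1409 [ 0.5337 -0.0256] 0.0885 z [0.1545 0.1578 0.1594] tilt [0.    0.    0.158]
top 1026 [ 0.5367 -0.0249] 0.0872 z [0.1563 0.1602 0.1644] tilt [ 0.   -0.    0.16]
```

The lid is level and centred within 2 mm. Lowering.

Request:
servo_tool --increments '[{"slide": [-1.5, 0, 10], "dr": [0, 0, 0], "jaw": 1}, {"slide": [-1.5, 0, 20], "dr": [0, 0, 0], "jaw": 1}, {"slide": [-1.5, 0, 27], "dr": [0, 0, 0], "jaw": 1}, {"slide": [-1.5, 0, 32], "dr": [0, 0, 0], "jaw": 1}, {"slide": [-1.5, 0, 36], "dr": [0, 0, 0], "jaw": 1}, {"slide": [-1.5, 0, 38], "dr": [0, 0, 0], "jaw": 1}, {"slide": [-1.5, 0, 38.5], "dr": [0, 0, 0], "jaw": 1}, {"slide": [-1.5, 0, 38.5], "dr": [0, 0, 0], "jaw": 1}, {"slide": [-1.5, 0, 38.5], "dr": [0, 0, 0], "jaw": 1}]'

```text
t: 49.75
tool_pos: [0.5353, -0.0264, 0.3136]
orientation: [2.429, 1.992, 0.001]
force: [0.0, 0.0, -3.5]
opening: 0.027
gripper_force: 50.0
```

```bash
cat > lid.py <<'E'
from h import *
im2,w2=cloud('wrist'); im,w=cloud('side'); s=read_state(); print(s['tool_pos'].round(4),s['force'].round(1),s['t'],s['opening'])
for n,W in (('wrist',w2),('side',w)):
    d=np.hypot(W[...,0]-.535,W[...,1]+.0255)
    P=W[(W[...,2]>.1165)&(W[...,2]<.14)&(d<.095)&(d>.045)]
    q,r=cv2.minEnclosingCircle(P[:,:2].astype(np.float32))
    A=np.c_[P[:,:2]-P[:,:2].mean(0),np.ones(len(P))]; k=np.linalg.lstsq(A,P[:,2],rcond=None)[0]
    print(n,len(P),np.round(q,4),round(r,4),'z',np.percentile(P[:,2],[2,50,98]).round(4),'tilt',np.round(k,3))
E
python3 lid.py
```

```text
[ 0.5353 -0.0264  0.3135] [-0.   0.  -3.4] 49.85 0.027571163119185192
wrist 33685 [ 0.5348 -0.0264] 0.0869 z [0.1194 0.1207 0.122 ] tilt [ 0.    -0.001  0.121]
side 1536 [ 0.5341 -0.0284] 0.0893 z [0.1176 0.1199 0.1216] tilt [0.002 0.    0.12 ]
```

Request:
servo_tool --increments '[{"slide": [0, 0, 1], "dr": [0, 0, 0], "jaw": 1}, {"slide": [0, 0, 1.5], "dr": [0, 0, 0], "jaw": 1}, {"slide": [0, 0, 1.5], "dr": [0, 0, 0], "jaw": 1}]'

```text
t: 50.15
tool_pos: [0.5353, -0.0264, 0.3131]
orientation: [2.429, 1.992, 0.001]
force: [-5.3, 0.6, 4.6]
opening: 0.0277
gripper_force: 50.0
```

Request:
servo_tool --increments '[{"slide": [0, 0, 0], "dr": [0, 0, 0], "jaw": 0.6}, {"slide": [0, 0, 0], "dr": [0, 0, 0], "jaw": 0.3}, {"slide": [0, 0, 0], "dr": [0, 0, 0], "jaw": 0.3}, {"slide": [0, 0, 0], "dr": [0, 0, 0], "jaw": 0.3}, {"slide": [0, 0, 0], "dr": [0, 0, 0], "jaw": 0.3}, {"slide": [0, 0, -20], "dr": [0, 0, 0], "jaw": 0.3}, {"slide": [0, 0, -60], "dr": [0, 0, 0], "jaw": 0.3}, {"slide": [0, 0, -110], "dr": [0, 0, 0], "jaw": 0.3}, {"slide": [0, 0, -130], "dr": [0, 0, 0], "jaw": 0.3}, {"slide": [0, 0, -130], "dr": [0, 0, 0], "jaw": 0.3}, {"slide": [0, 0, -130], "dr": [0, 0, 0], "jaw": 0.3}]'

```text
t: 51.25
tool_pos: [0.5352, -0.0264, 0.4417]
orientation: [2.429, 1.992, 0.001]
force: [-1.0, -1.1, -0.2]
opening: 0.0647
gripper_force: 0.0
```

```bash
python3 lid.py
```

```text
[ 0.5348 -0.0264  0.4398] [-0.6 -0.4 -0.6] 51.35 0.06513613476223735
wrist 18319 [ 0.5343 -0.0269] 0.087 z [0.1189 0.1203 0.1217] tilt [-0.001 -0.001  0.12 ]
side 1651 [ 0.5349 -0.0284] 0.0884 z [0.1175 0.1195 0.1211] tilt [-0.    -0.     0.119]
```

The lid sits flat at z = 0.120 m, centred on the tub, and the robot touches nothing. Handing in.

```bash
python3 -c "
from plant import close_job
print(close_job())"
```

```text
the job is handed in; nothing more can be done
None
```

The job is handed in at about 51 s: the beads were stirred four turns plus one extra sweep and all 8 stayed in the tub (each at least 18 mm from any starting spot), the paddle hangs in its fork, and the lid sits flat and centred on the tub.

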